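# Fit the knob and screw down the foot of a rocking copy stand

### The job

The newly unpacked copy stand rocks because its screw foot, at the front left corner, hangs clear of the table and its hand knob is still off. Fit the loose black knob upright onto that foot's square spindle, turning it as you press until it drops fully home, then screw the foot down (clockwise seen from above) until all four feet bear firmly and the stand no longer rocks, but not so far that another foot is lifted. Leave the knob on; do not tip the stand or shove it out of its place, and leave the other things on the table where they are.

Things in the scene. Friction and masses are not known exactly. Their poses are not given: they have to be found in the camera images.
- stand: Copy stand for a document camera, loose, 5 kg: grey board 270 x 360 mm (x, y), its top 44 mm above the table, on four feet at x = +-105, y = +-150 mm; rear column (x +105 mm, 490 mm high) with a camera arm over the middle (camera head at x -98 to -12, y -31 to +31 mm, lowest 385 mm up). Origin: under the board's middle at table height; +x to the rear, +y left, z up.
- lamp_end (a point): Front end, underside middle, of the left lamp bar (36 mm wide, 20 mm thick), at the stand's x -133, y +166, 313 mm above the table; the bar runs from here over the spindle to the column, rearwards and inwards at 30 degrees to the stand's x (its twin mirrors it on the right). A hand pointing straight down does not fit under it: come in tilted 30 to 40 degrees, leaning away from the bar.
- spindle_seat (a point): Top of the steel collar (36 mm across) of the screw foot's spindle, front left at the stand's x -105, y +150; here the knob's underside rests when home, 63 to 67 mm above the table at the start. Above it: a square 18 x 18 mm, 20 mm high, then a round cone (tip 26 mm above this point). z up along the axis; x, y normal to the square's flats; it turns, and sinks as the foot goes down.
- spindle (a joint): Turn of the spindle, rad, growing clockwise from above, which screws the foot down 12 mm per turn (friction 0.08 N m; stays where left). Starts at 0.4 to 2.4; the foot meets the table at about 3.4 and its soft rubber takes up load: all four feet bear well at 4.2 to 6.2 (best a quarter to a third of a turn after first touch); past about 6.7 a neighbouring foot lifts. Stop at 8.
- pad: Swivelling rubber pad of the screw foot, 44 mm across, below the spindle; does not turn with it. Origin: centre of its sole, 2 to 6 mm above the table at the start. Soft: 2.5 N per mm of squash, up to 9 mm.
- foot_front: Fixed foot at the stand's front right (x -105, y -150 mm), 40 mm across, 28 mm high. Origin: centre of its sole.
- foot_rear_left: Fixed foot at the rear left (x +105, y +150 mm), same size. Origin: centre of its sole.
- knob_centre (a point): Loose black hand knob, 0.15 kg, 58 mm tall, upright on the table left of the stand; point on its axis 29 mm above its underside. Upper part (30 to 58 mm up): grip, a rounded square 50 mm across flats; lower part: hub 40 x 40 mm, socket from below 20.6 mm square, 28.5 mm deep. z up; x, y normal to the flats of grip, hub and socket alike: drops on in any of four ways, 9 degrees of play.
- knob_mouth (a point): Centre of the socket's mouth on the knob's underside; axes as above.
- table: Work table, pale wood, top at height 0.
- mug: Bystander: white coffee mug, 82 mm across, 95 mm tall. Origin under its centre.
- tape_roll: Bystander: roll of packing tape standing flat, 100 mm across, 48 mm high. Origin under its centre.
- stapler: Bystander: desk stapler, 140 mm long, 50 mm high. Origin under its centre.
- hole_punch: Bystander: desk hole punch, 120 mm wide, 75 mm high. Origin under its centre.
- pen_cup: Bystander: round pen cup with pens, 74 mm across, pens to 150 mm high. Origin under its centre.
- books: Bystander: pile of three books, 72 mm high. Origin under its centre.

How it is judged:
By the outcome, as a careful person would: the job done as asked, in the order asked, and still so for the second after the job is handed in, with the robot touching nothing.
It also fails if it takes over 72 s, if anything falls off the work surface, if the arm or the gripper's body presses on something with over 40 N, if the wrist force passes 120 N, or if a joint passes its speed limit or range.

### The arm

A 6-joint arm with a two-finger parallel gripper is mounted at the origin on the work surface. World frame = base frame: x ahead of the robot, y to its left, z up, the work surface at z = 0. Lengths are in mm, angles in rad, forces in N, time in s.
With the tool pointing down it reaches from about 275 to 825 mm from the base axis. Payload 5.2 kg.
Tool frame: the origin (TCP) lies between the finger pads; the fingertips stand 14 mm ahead of it and the grasp point (between the pads) lies 5 mm behind it; x points along the fingers, z is the direction in which the jaws open and shut, and the axes are right-handed (so a half turn about x gives the same grasp; the last joint's range is limited). The gripper opens to 93 mm and grips with 3 to 60 N. Pads are 15 mm wide; open, the fingers measure 128 mm over their backs; the gripper's body (75 mm by 188 mm) begins 65 mm behind the grasp point.
Start: joints at [0.925, 0.259, 1.535, -0, 1.348, -0.203], TCP at [235.639, 496.97, 232.653] pointing down, gripper open.
Joint ranges: [-3.14, 3.14], [-0.91, 2.08], [0.19, 2.58], [-1.22, 4.36], [0.22, 2.71], [-3.12, 3.12]. Speed limits (rad/s): [2.57, 2.57, 3.14, 3.14, 3.14, 3.14].

### API

Orientations are given as a 3x3 rotation matrix whose columns are the frame's x, y, z axes.
In Python, from bench import * gives the robot as it stands. The module is installed in compiled form; this text tells all that it offers.
- The arm moves only by the tool move_arm, never from a script. Its argument "targets" is a list of rows, each a list of 3 entries, a list of its own where there are three numbers: the opening in per cent of the stroke, from 0 (shut) to 100 (fully open), then the shift along the tool's x, y, z in mm, then the turn, a rotation vector about the tool's x, y, z in rad. In form: [[hand, [tx, ty, tz], [ax, ay, az]], ...]. A call has 1 to 8 rows; each row shifts and turns the commanded pose from where the row before left it, along the tool's axes as they then stand; what a row does not reach is not made up. A row lasts 1/10 s, in which the tool goes at most 50 mm and 8.59 degrees, less where a joint would pass 70% of its speed; a pose out of reach is approached as far as the arm can. A call with a gripper value outside its range is refused whole. The fingers move at their own pace and stop on an object; the grip force is fixed at half the most. Time passes only in rows, so rows that do not move let the fingers close. It gives the time, the measured TCP pose, the force and the opening at its end, in the units of the state.
- read_state(): the state, without advancing time (a new reading comes with each control period).
- grab_frame(name): name is "scene" or "top" or "wrist"; returns (picture, depth): 480x640x3 uint8, blue, green, red; 480x640 float32, mm along the optical axis (not along the pixel's ray), 0 where there is no reading.
- camera_params(name): a dict with "intrinsics" (3x3 intrinsics, pixels), "extrinsics" (4x4, takes a point from world to camera coordinates); the wrist camera has in their place "T_tool_cam" (4x4, takes a point from camera to tool coordinates, whose origin is the TCP and whose axes are the tool frame's). Camera axes: x right, y down, z forward; pixel columns grow to the right and rows downward; lengths in mm; the calibration is good to about 2 mm. A picture is of the moment at which its call begins: read the wrist's pose just before it. camera_params takes no time and is no camera call.
- sign_off(): hands the job in, once; it reports no verdict.
Trained networks look in the newest picture that a camera, given by its name, has taken for a name from the list of things; names that differ only in an ending like _2 or _b are one class to them, and where a whole thing is asked for, a point or a joint stands for the part that bears it (a point fixed in the world has none). Each returns a list of dicts, best first, with "p" (0 to 1); they miss things now and then, are a little off and sometimes report something else, mostly with a low value. They report only what shows in the picture. A call takes as long as a camera call.
- cut_out(target, camera): "region" (480x640 bool, what is visible of it) and "centre" ([column, row] in pixels, amid what is visible of it).
The state is a dict: "time_s": time; "joint_positions": joint angles; "dq": joint speeds; "joint_efforts": joint torques, N m; "tool_pos": TCP position; "tcp_rot": TCP orientation; "ft_force": force on the tool from outside, world axes, zero at the start; "ft_torque": the same for the moment, N m; "gripper_width": finger opening in mm.
Only numpy, scipy, OpenCV 4.12 (cv2) and the standard library are available. Lean on these libraries where they do the work, as an engineer would, in place of code of your own. Each camera call takes 0.05 s, during which the arm holds its last target.

## Working session

There is one attempt and no reset: what is moved stays moved. The work goes in short steps, Python scripts to look and compute and a tool call to move; the robot and the scene stay as the last step left them, time stands still between calls to the robot, and variables do not carry over. Pictures are saved under pics/ and viewed, and the job is handed in when it is done.

Besides the shell and the picture viewer there is one more tool, called after "Request:" by a JSON object that holds its "fn" and its "kwargs". move_arm: Moves the arm, as the interface text tells. Its arguments: {"type":"object","properties":{"targets":{"type":"array","items":{"type":"array"}}},"required":["targets"]}

```bash
mkdir -p pics; cat > h.py <<'E'
from bench import *
import numpy as np, cv2
def grab(name,fn=None):
    s=read_state(); im,d=grab_frame(name)
    if fn: cv2.imwrite('pics/'+fn,im)
    p=camera_params(name); K=np.array(p['intrinsics'])
    if name=='wrist':
        T=np.eye(4);T[:3,:3]=np.array(s['tcp_rot']);T[:3,3]=s['tool_pos']
        C=T@np.array(p['T_tool_cam'])
    else: C=np.linalg.inv(np.array(p['extrinsics']))
    return im,d,K,C
def pts(d,K,C,mask=None):
    m=d>0
    if mask is not None: m&=mask
    v,u=np.nonzero(m); z=d[v,u]
    P=np.stack([(u-K[0,2])/K[0,0]*z,(v-K[1,2])/K[1,1]*z,z],1)
    return P@C[:3,:3].T+C[:3,3],u,v
def proj(P,K,C):
    P=np.atleast_2d(P);c=(P-C[:3,3])@C[:3,:3]
    return np.stack([c[:,0]/c[:,2]*K[0,0]+K[0,2],c[:,1]/c[:,2]*K[1,1]+K[1,2]],1)
E
python3 - <<'E'
from h import *
s=read_state();print(s['time_s'],s['tool_pos'],np.round(s['tcp_rot'],3).tolist(),s['ft_force'],s['gripper_width'])
for n in ['scene','top','wrist']:
    im,d,K,C=grab(n,n+'0.png'); print(n,np.round(C,3).tolist(),np.round(K,1).tolist())
    np.savez('pics/%s0.npz'%n,im=im,d=d,K=K,C=C)
    for t in (['knob_centre','spindle_seat','stand','lamp_end','pad','foot_front','foot_rear_left'] if n!='wrist' else ['knob_centre','spindle_seat']):
        for r in cut_out(t,n)[:2]:
            P,_,_=pts(d,K,C,r['region'])
            print(t,round(r['p'],2),np.round(r['centre']),len(P),np.round(np.median(P,0)) if len(P) else '',np.round(P.min(0)) if len(P) else '',np.round(P.max(0)) if len(P) else '')
print(read_state()['time_s'])
E
```

```text
0.0 [235.35136168 496.52316962 231.83054108] [[-0.001, -0.904, 0.429], [-0.001, 0.429, 0.904], [-1.0, 0.0, -0.002]] [-0.02405454  1.12077451  0.82442925] 93.15241706996619
scene [[-0.617, 0.553, -0.56, 1266.64], [0.787, 0.422, -0.45, 583.716], [-0.012, -0.719, -0.695, 1080.88], [0.0, 0.0, 0.0, 1.0]] [[600.9, 0.0, 311.9], [0.0, 600.9, 239.7], [0.0, 0.0, 1.0]]
knob_centre 0.63 [428. 317.] 737 [460. 274.  57.] [372. 229.  -3.] [482. 299.  66.]
spindle_seat 0.65 [350. 300.] 229 [552. 111.  69.] [474.  70.   0.] [566. 124.  97.]
stand 0.95 [266. 283.] 23802 [682. -27.  54.] [  34. -614.   -5.] [789. 142. 496.]
lamp_end 0.75 [264. 279.] 24480 [679. -28.  53.] [  34. -616.   -5.] [789. 142. 496.]
lamp_end 0.5 [311. 196.] 881 [ 329. -179.   78.] [ 198. -288.   -4.] [595.  64. 338.]
foot_front 0.6 [262. 280.] 24261 [680. -28.  54.] [  34. -597.   -5.] [789. 142. 496.]
foot_rear_left 0.29 [388. 273.] 104566 [318. 150.   2.] [-1404. -1749.  -760.] [1100.  697.  494.]
top [[-0.021, -0.995, 0.1, 389.421], [-1.0, 0.02, -0.003, -4.623], [0.001, -0.1, -0.995, 1778.226], [0.0, 0.0, 0.0, 1.0]] [[563.1, 0.0, 324.1], [0.0, 563.1, 247.1], [0.0, 0.0, 1.0]]
knob_centre 0.85 [234. 284.] 293 [446. 269.  58.] [416. 240.  -7.] [476. 301.  69.]
stand 0.79 [338. 221.] 11786 [622. -45.  56.] [ 490. -272.   -8.] [902. 169. 497.]
lamp_end 0.69 [340. 217.] 11853 [622. -45.  55.] [ 490. -264.  -10.] [902. 159. 497.]
wrist [[0.428, 0.871, 0.24, 169.074], [0.904, -0.413, -0.114, 528.164], [0.0, 0.265, -0.964, 385.245], [0.0, 0.0, 0.0, 1.0]] [[351.9, 0.0, 317.7], [0.0, 351.9, 239.1], [0.0, 0.0, 1.0]]
knob_centre 0.91 [228. 433.] 1324 [431. 287.  34.] [207. 229.  -0.] [484. 496. 337.]
0.95
```

View pics/scene0.png

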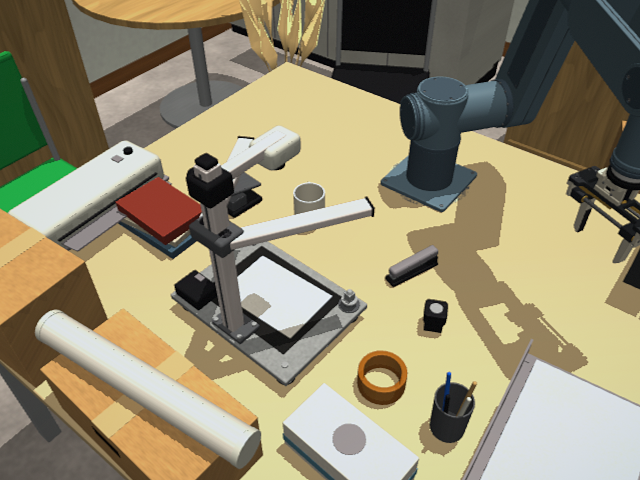

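View pics/top0.png

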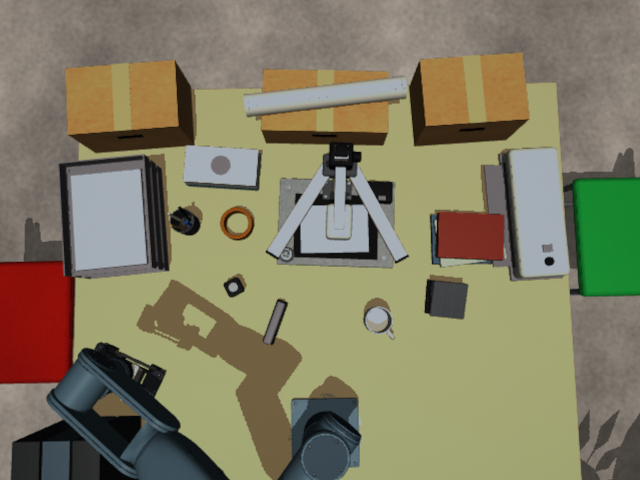

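View pics/wrist0.png

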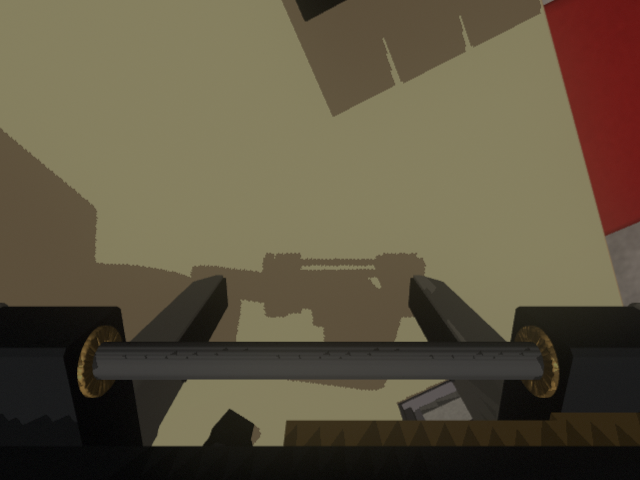

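```bash
python3 - <<'E'
from h import *
D={n:np.load('pics/%s0.npz'%n) for n in ['scene','top','wrist']}
for n in ['scene','top']:
    d,K,C=[D[n][k] for k in ('d','K','C')]
    P,u,v=pts(d,K,C)
    tb=P[(P[:,2]<15)&(P[:,2]>-15)&(P[:,0]>300)&(P[:,0]<600)&(abs(P[:,1])<200)];print(n,'table z',np.median(tb[:,2]))
    m=(P[:,2]>36)&(P[:,2]<52)&(P[:,0]>450)&(P[:,0]<820)&(abs(P[:,1]+25)<200)
    Q=P[m]
    img=np.zeros((450,450),np.uint8)
    # largest cc
    ix=((Q[:,0]-420)).astype(int);iy=(Q[:,1]+250).astype(int);ok=(ix>=0)&(ix<450)&(iy>=0)&(iy<450)
    img[ix[ok],iy[ok]]=255; img=cv2.morphologyEx(img,cv2.MORPH_CLOSE,np.ones((9,9)))
    nn,l,st,_=cv2.connectedComponentsWithStats(img); k=1+np.argmax(st[1:,4])
    c=np.argwhere(l==k).astype(np.float32); r=cv2.minAreaRect(c+np.float32([420,-250]));print(r,np.round(cv2.boxPoints(r)))
    A=np.c_[Q[:,:2],np.ones(len(Q))];print('plane',np.linalg.lstsq(A,Q[:,2],rcond=None)[0])
    for a in ((446,269),):
        m=(np.hypot(P[:,0]-a[0],P[:,1]-a[1])<60)&(P[:,2]>45)&(P[:,2]<70); Q=P[m];r=cv2.minAreaRect(Q[:,:2].astype(np.float32));print('knob',len(Q),np.mean(Q,0),r)
    m=(np.hypot(P[:,0]-545,P[:,1]-112)<40)&(P[:,2]>52)&(P[:,2]<110); Q=P[m];print('spin',len(Q),np.round(Q[np.argsort(-Q[:,2])][:40:3],1).tolist())
    im=D[n]['im']
    for nm,a in (('k',(446,269,40)),('s',(548,112,75))):
        c=proj(np.array(a,float),K,C)[0].astype(int); w=35
        cr=im[c[1]-w:c[1]+w,c[0]-w:c[0]+w]; cv2.imwrite('pics/c_%s_%s.png'%(n,nm),cv2.resize(cr,None,fx=7,fy=7,interpolation=cv2.INTER_CUBIC))
a=[cv2.imread('pics/c_%s_%s.png'%(n,k)) for n in ('scene','top') for k in 'ks']
cv2.imwrite('pics/crops.png',cv2.resize(np.vstack([np.hstack(a[:2]),np.hstack(a[2:])]),(600,600)))
E
```

```text
scene table z 2.23819028764251
((643.4296875, -44.758331298828125), (354.8758544921875, 273.47283935546875), 87.09223937988281) [[ 498. -215.]
 [ 771. -229.]
 [ 789.  126.]
 [ 516.  139.]]
plane [-6.03841410e-03 -2.38033240e-03  5.02730979e+01]
knob 491 [452.96386381 271.04206854  58.36444181] ((448.63140869140625, 268.8857421875), (55.268009185791016, 50.756134033203125), 29.680932998657227)
spin 214 [[547.3, 104.4, 97.3], [545.9, 106.1, 93.9], [547.4, 107.3, 92.9], [554.8, 101.9, 92.5], [547.0, 101.7, 91.9], [540.3, 104.9, 91.4], [541.6, 111.2, 90.3], [549.3, 100.7, 90.0], [550.8, 112.4, 89.7], [556.7, 108.7, 89.2], [555.1, 104.9, 88.3], [557.6, 114.8, 87.7], [552.9, 106.1, 87.1], [558.1, 112.5, 86.6]]
top table z 0.9679168373716038
((633.8685913085938, -48.9024658203125), (358.5531005859375, 259.1949462890625), 87.10873413085938) [[ 495. -221.]
 [ 754. -234.]
 [ 772.  124.]
 [ 513.  137.]]
plane [ 1.06860292e-03 -1.64267031e-03  4.43159832e+01]
knob 269 [445.35389645 269.30792243  58.47254663] ((445.5179748535156, 270.5187072753906), (49.640045166015625, 51.57081604003906), 26.427209854125977)
spin 118 [[540.7, 108.5, 96.5], [549.9, 108.5, 94.7], [534.9, 102.9, 91.8], [550.1, 102.7, 91.4], [547.4, 114.8, 90.5], [541.1, 102.9, 90.0], [544.6, 115.0, 88.0], [535.3, 100.2, 86.3], [541.7, 112.2, 85.5], [550.8, 106.2, 84.1], [538.9, 109.5, 82.2], [551.3, 112.4, 80.5], [548.3, 97.6, 77.0], [545.4, 97.7, 75.0]]
```

View pics/crops.png

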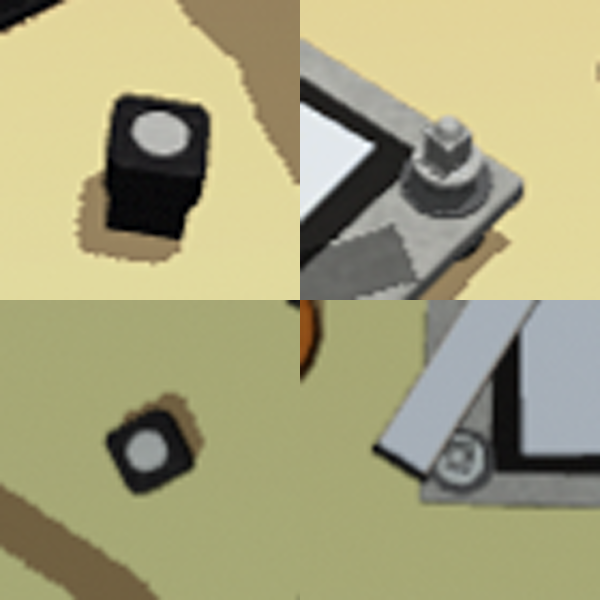

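```bash
cat >> h.py <<'E'
from scipy.linalg import logm,expm
from scipy.spatial.transform import Rotation as Ro
def rot(phi,th):
    p,t=np.radians(phi),np.radians(th)
    x=np.array([-np.sin(t)*np.cos(p),-np.sin(t)*np.sin(p),-np.cos(t)])
    y=np.array([np.cos(p)*np.cos(t),np.sin(p)*np.cos(t),-np.sin(t)])
    return np.c_[x,y,np.cross(x,y)]
def cur():
    s=read_state();T=np.eye(4);U,_,V=np.linalg.svd(np.array(s['tcp_rot']));T[:3,:3]=U@V;T[:3,3]=s['tool_pos'];return T
def pose(p,phi,th,ahead=0):
    T=np.eye(4);T[:3,:3]=rot(phi,th);T[:3,3]=np.array(p,float)-ahead*T[:3,0];return T
def plan(T1,T0=None,n=None,mm=40,deg=7):
    if T0 is None:T0=cur()
    R=np.linalg.inv(T0)@T1
    L=np.real(logm(R)); w=np.array([L[2,1],L[0,2],L[1,0]])
    if n is None: n=int(np.ceil(max(np.linalg.norm(R[:3,3])*1.05/mm,np.degrees(np.linalg.norm(w))/deg,1)))
    E=expm(L/n); print(n,'rows:',np.round(E[:3,3],1).tolist(),np.round(w/n,4).tolist())
    mid=T0@expm(L/2);print('mid',np.round(mid[:3,3]),'end',np.round((T0@expm(L))[:3,3],1))
E
python3 - <<'E'
from h import *
plan(pose((446,269,45),117,35,120))
E
```

```text
8 rows: [19.3, -27.5, 0.1] [0.0795, 0.0251, -0.0736]
mid [334. 433. 169.] end [414.8 330.3 143.3]
```

Request:
{"fn": "move_arm", "kwargs": {"targets": [[100, [19.3, -27.5, 0.1], [0.0795, 0.0251, -0.0736]], [100, [19.3, -27.5, 0.1], [0.0795, 0.0251, -0.0736]], [100, [19.3, -27.5, 0.1], [0.0795, 0.0251, -0.0736]], [100, [19.3, -27.5, 0.1], [0.0795, 0.0251, -0.0736]], [100, [19.3, -27.5, 0.1], [0.0795, 0.0251, -0.0736]], [100, [19.3, -27.5, 0.1], [0.0795, 0.0251, -0.0736]], [100, [19.3, -27.5, 0.1], [0.0795, 0.0251, -0.0736]], [100, [19.3, -27.5, 0.1], [0.0795, 0.0251, -0.0736]]]}}

```text
time_s: 1.75
tool_pos: [415.4, 329.4, 142.9]
tcp_rot: [[0.261, -0.368, 0.892], [-0.514, 0.73, 0.451], [-0.817, -0.576, 0.001]]
ft_force: [0.3, 0.8, -0.3]
gripper_width: 93.2
```

```bash
python3 - <<'E'
from h import *
s=read_state();print(s['time_s'],s['tool_pos'],np.round(s['joint_positions'],3))
im,d,K,C=grab('wrist','w1.png');np.savez('pics/w1.npz',im=im,d=d,K=K,C=C)
for r in cut_out('knob_centre','wrist')[:2]: 
    P,_,_=pts(d,K,C,r['region']);print(r['p'],r['centre'],np.median(P,0))
P,u,v=pts(d,K,C)
tb=P[abs(P[:,2])<12];print('table',np.median(tb[:,2]))
Q=P[(np.hypot(P[:,0]-446,P[:,1]-269)<55)&(P[:,2]>52)&(P[:,2]<66)]
r=cv2.minAreaRect(Q[:,:2].astype(np.float32));print(len(Q),np.mean(Q,0),r)
plan(pose((545,108,80),150,35,120))
E
```

```text
1.75 [415.41089358 329.38556376 142.92694209] [ 0.822  0.492  1.591 -0.589  1.341  0.575]
0.75 [318.1, 222.8] [442.07230686 285.82520743  55.96635419]
table 0.8267927198009488
2881 [445.49057566 276.21771009  58.36306846] ((447.7035827636719, 272.08074951171875), (49.93377685546875, 50.00491714477539), 26.328414916992188)
6 rows: [13.1, -29.3, -11.4] [-0.0787, -0.056, 0.0005]
mid [437. 230. 160.] end [485.4 142.4 178.3]
```

View pics/w1.png

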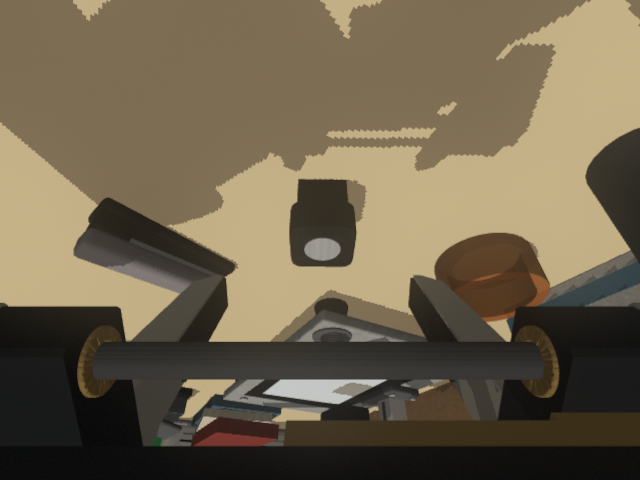

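Request:
{"fn": "move_arm", "kwargs": {"targets": [[100, [13.1, -29.3, -11.4], [-0.0787, -0.056, 0.0005]], [100, [13.1, -29.3, -11.4], [-0.0787, -0.056, 0.0005]], [100, [13.1, -29.3, -11.4], [-0.0787, -0.056, 0.0005]], [100, [13.1, -29.3, -11.4], [-0.0787, -0.056, 0.0005]], [100, [13.1, -29.3, -11.4], [-0.0787, -0.056, 0.0005]], [100, [13.1, -29.3, -11.4], [-0.0787, -0.056, 0.0005]], [100, [0, 0, 0], [0, 0, 0]]]}}

```text
time_s: 2.55
tool_pos: [486.6, 141.5, 181.4]
tcp_rot: [[0.5, -0.708, 0.499], [-0.282, 0.412, 0.867], [-0.819, -0.574, 0.006]]
ft_force: [-0.3, 0.2, -0.4]
gripper_width: 92.8
```

```bash
python3 - <<'E'
from h import *
s=read_state();print(s['time_s'],s['tool_pos'],np.round(s['joint_positions'],3))
im,d,K,C=grab('wrist','w2.png');np.savez('pics/w2.npz',im=im,d=d,K=K,C=C)
for r in cut_out('spindle_seat','wrist')[:2]: 
    P,_,_=pts(d,K,C,r['region']);print(r['p'],r['centre'],np.median(P,0))
P,u,v=pts(d,K,C)
tb=P[abs(P[:,2])<12];print('table',np.median(tb[:,2]))
for z0,z1 in((75,79),(79,83),(83,88),(88,92),(92,100)):
    Q=P[(np.hypot(P[:,0]-545,P[:,1]-108)<25)&(P[:,2]>z0)&(P[:,2]<z1)]
    if len(Q)>5:
        r=cv2.minAreaRect(Q[:,:2].astype(np.float32));print(z0,len(Q),np.mean(Q,0),r)
c=proj(np.array((545,108,80.)),K,C)[0].astype(int);print(c)
cv2.imwrite('pics/w2c.png',cv2.resize(im[max(c[1]-50,0):c[1]+50,c[0]-50:c[0]+50],None,fx=6,fy=6,interpolation=cv2.INTER_CUBIC))
E
```

```text
2.55 [486.63886585 141.4582679  181.39003311] [ 0.375  0.099  2.05  -0.74   0.721 -0.17 ]
0.79 [319.2, 220.0] [538.22037916 112.38410189  66.37299053]
table 0.8298061032411397
75 99 [539.64623526 111.18180908  77.11545018] ((541.5031127929688, 112.98617553710938), (23.73741340637207, 13.075879096984863), 38.03268814086914)
79 105 [539.08689499 110.8162304   81.08228931] ((541.244873046875, 112.3227310180664), (23.858154296875, 11.98962116241455), 39.82952880859375)
83 221 [541.6404903  110.5598096   85.61826713] ((545.34814453125, 108.00080871582031), (18.135574340820312, 19.96117401123047), 80.22135162353516)
88 166 [544.00112386 108.77919012  90.33838674] ((545.010009765625, 108.46378326416016), (12.6627197265625, 12.469590187072754), 17.126379013061523)
92 8 [545.86702577 108.43756366  92.26689063] ((545.4834594726562, 107.91329956054688), (7.183128833770752, 7.862739562988281), 53.2144775390625)
[317 232]
```

View pics/w2.png

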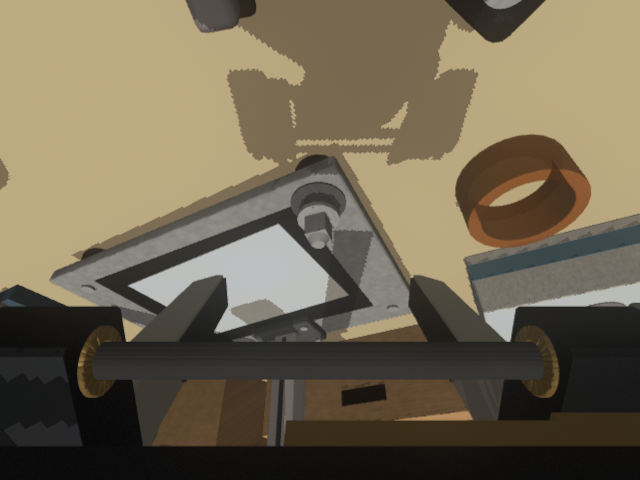

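View pics/w2c.png

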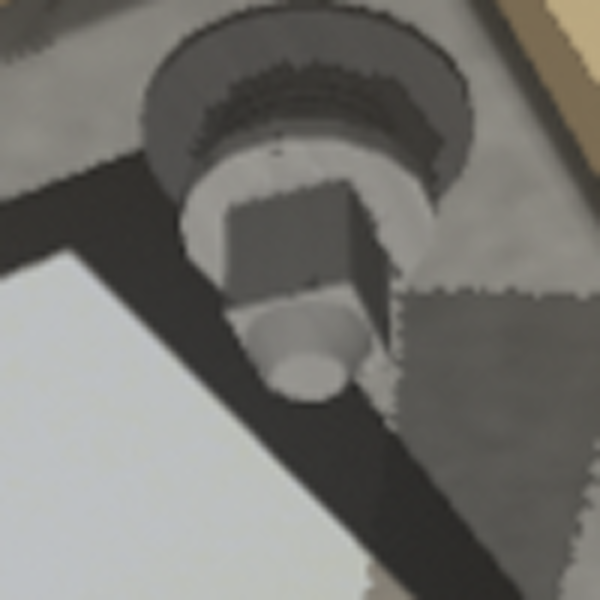

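```bash
python3 - <<'E'
from h import *
from scipy.optimize import least_squares
D=np.load('pics/w2.npz');d,K,C,im=D['d'],D['K'],D['C'],D['im']
px=np.array([[225,312],[350,285],[230,208],[350,182],[391,350],[308,376]])/6.+[267,182]
def model(q):
    x,y,z,a=q; P=[]
    c=lambda k,h:[x+9*2**.5*np.cos(a+np.pi/4+k*np.pi/2),y+9*2**.5*np.sin(a+np.pi/4+k*np.pi/2),z+h]
    return np.array([c(0,20),c(1,20),c(0,0),c(1,0),c(2,20),[x,y,z+26]])
best=None
for a0 in np.radians([0,90,180,270]):
    for a1 in (0,.4,.8,1.2):
        r=least_squares(lambda q:(proj(model(q),K,C)-px).ravel(),[545,108,65,a0+a1])
        if best is None or r.cost<best.cost:best=r
print(best.cost,best.x[:3],np.degrees(best.x[3])%90,np.round(best.fun,1))
# rotated opposite corner order
best2=None
P,u,v=pts(d,K,C)
# side faces normals from depth
m=(np.hypot(P[:,0]-545,P[:,1]-108)<16)&(P[:,2]>69)&(P[:,2]<83)
Q=P[m];print(len(Q))
def f(q):
    c,s=np.cos(q[2]),np.sin(q[2]); e=(Q[:,:2]-q[:2])@np.array([[c,-s],[s,c]])
    return np.max(abs(e),1)-9
for a0 in (0,20,40,60,80):
    r=least_squares(f,[545,108,np.radians(a0)],loss='soft_l1',f_scale=1);print(r.cost,r.x[:2],np.degrees(r.x[2])%90)
# collar height
m=(np.hypot(P[:,0]-545,P[:,1]-108)<17)&(np.hypot(P[:,0]-545,P[:,1]-108)>13)&(P[:,2]>57)&(P[:,2]<72)
print(np.histogram(P[m][:,2],bins=np.arange(57,73)))
# board fit
m=(P[:,2]>38)&(P[:,2]<50)&(P[:,0]>480)&(P[:,0]<600)&(P[:,1]>-100)&(P[:,1]<140); Q=P[m];print(len(Q),np.median(Q[:,2]))
A=np.c_[Q[:,:2]-[545,108],np.ones(len(Q))];print(np.linalg.lstsq(A,Q[:,2],rcond=None)[0])
hull=cv2.convexHull(Q[:,:2].astype(np.float32))[:,0];print(np.round(hull).tolist())
E
```

```text
230.187630620072 [555.95228011 103.68265614  48.20689336] 31.411721803484085 [  0.7  -0.1  -1.9  10.7   0.2   0.2  -2.2  10.9   1.8 -12.1   1.2  -8.2]
353
28.82644152793757 [546.06611041 107.67601456] 79.19722679400243
28.826441527937526 [546.06611041 107.67601456] 79.19722677861554
28.826441527935085 [546.06611039 107.67601453] 79.19722530208772
28.826441527935103 [546.06611039 107.67601453] 79.19722539034714
28.82644152793753 [546.06611041 107.67601456] 79.19722677833445
(array([  0,   0,   0,   5,  18,  28,  20,  72, 175,  42,   0,   0,   0,
         0,   0]), array([57, 58, 59, 60, 61, 62, 63, 64, 65, 66, 67, 68, 69, 70, 71, 72]))
13679 45.6200219205227
[ 3.33001017e-02 -4.82276309e-03  4.48999734e+01]
[[600.0, 21.0], [600.0, 132.0], [600.0, 133.0], [599.0, 135.0], [599.0, 135.0], [598.0, 135.0], [596.0, 135.0], [582.0, 136.0], [522.0, 139.0], [521.0, 139.0], [518.0, 139.0], [517.0, 137.0], [517.0, 136.0], [516.0, 128.0], [513.0, 74.0], [511.0, 42.0], [507.0, -49.0], [505.0, -85.0], [505.0, -97.0], [505.0, -99.0], [507.0, -100.0], [524.0, -100.0], [556.0, -100.0], [575.0, -100.0], [580.0, -100.0], [588.0, -99.0], [589.0, -99.0], [600.0, -41.0], [600.0, -40.0]]
```

```bash
python3 - <<'E'
from h import *
from scipy.optimize import least_squares
D=np.load('pics/w2.npz');d,K,C,im=D['d'],D['K'],D['C'],D['im']
px=np.array([[225,312],[350,285],[230,208],[350,182],[391,350],[308,376]])/6.+[267,182]
def model(q):
    x,y,z,a=q
    c=lambda k,h:[x+9*2**.5*np.cos(a+np.pi/4-k*np.pi/2),y+9*2**.5*np.sin(a+np.pi/4-k*np.pi/2),z+h]
    return np.array([c(0,20),c(1,20),c(0,0),c(1,0),c(2,20),[x,y,z+26]])
best=None
for a1 in np.arange(0,6.3,.4):
        r=least_squares(lambda q:(proj(model(q),K,C)-px).ravel(),[545,108,65,a1])
        if best is None or r.cost<best.cost:best=r
print(best.cost,best.x[:3],np.degrees(best.x[3])%90,np.round(best.fun,1))
D=np.load('pics/w1.npz')
E
```

```text
2.6141932180199654 [559.74054825 100.75368743  52.07606577] 80.4040728217688 [ 0.5  0.2 -0.2 -0.3  0.   0.2 -0.6 -0.6 -0.1  1.7  0.4 -1.1]
```

```bash
cat >> h.py <<'E'
S=[([0.925,0.259,1.535,0,1.348,-0.203],[235.639,496.97,232.653]),([0.822,0.492,1.591,-0.589,1.341,0.575],[415.4,329.4,142.9]),([0.375,0.099,2.05,-0.74,0.721,-0.17],[486.6,141.5,181.4])]
def fk(q,p):
    # p: h, off, a2, b3(perp), a3, L, sign..
    h,off,a1,a2,b3,a3,L=p
    R=lambda ax,a:Ro.from_euler(ax,a).as_matrix()
    A=R('z',q[0]);pos=A@[a1,off,h]
    B=A@R('y',q[1]);pos=pos+B@[0,0,a2]
    Cc=B@R('y',q[2]);pos=pos+Cc@[b3,0,a3]
    Dm=Cc@R('z',q[3])@R('y',q[4])
    pos=pos+Dm@[0,0,L]
    E=Dm@R('z',q[5])
    return pos,E
E
python3 - <<'E'
from h import *
from scipy.optimize import least_squares
Rm=[np.array([[-0.001,-0.904,0.429],[-0.001,0.429,0.904],[-1,0,-.002]]),np.array([[0.261,-0.368,0.892],[-0.514,0.73,0.451],[-0.817,-0.576,0.001]]),np.array([[0.5,-0.708,0.499],[-0.282,0.412,0.867],[-0.819,-0.574,0.006]])]
for (q,t),R in zip(S,Rm):
    _,E=fk(q,[0]*7); print(np.round(E.T@R,2).tolist())
for s in (1,):
    r=least_squares(lambda p:np.concatenate([fk(q,p)[0]-t for q,t in S])/1+0, [200,110,0,400,0,400,200]);print(r.cost,np.round(r.x,1),np.round(r.fun,1))
E
```

```text
[[0.0, -0.0, -1.0], [0.0, 1.0, -0.0], [1.0, 0.0, 0.0]]
[[0.0, -0.0, -1.0], [-0.0, 1.0, -0.0], [1.0, -0.0, 0.0]]
[[0.0, -0.0, -1.0], [0.0, 1.0, 0.0], [1.0, -0.0, 0.0]]
0.04986927279744853 [222.1 110.9  -1.2 534.7  59.9 427.  353.3] [ 0.  -0.  -0.   0.2 -0.1  0.1 -0.1  0.2 -0.1]
```

```bash
cat >> h.py <<'E'
LO=np.array([-3.14,-.91,.19,-1.22,.22,-3.12]);HI=np.array([3.14,2.08,2.58,4.36,2.71,3.12])
def ik(T,p,q0):
    from scipy.optimize import least_squares
    RT=T[:3,:3]@np.array([[0,0,-1],[0,1,0],[1,0,0]]).T
    def f(q):
        pos,E=fk(q,p); return np.r_[(pos-T[:3,3])/100,(E-RT).ravel()]
    r=least_squares(f,np.clip(q0,LO+.01,HI-.01),bounds=(LO,HI)); return r.x,r.cost
E
python3 - <<'E'
from h import *
from scipy.optimize import least_squares
r=least_squares(lambda p:np.concatenate([fk(q,[p[0],p[1],0,p[2],0,p[3],p[4]])[0]-t for q,t in S]), [200,110,400,400,200]);print(r.cost,np.round(r.x,1),np.round(r.fun,1))
p5=r.x;pA=[p5[0],p5[1],0,p5[2],0,p5[3],p5[4]]
pB=[222.1,110.9,-1.2,534.7,59.9,427,353.3]
for th in (30,35,40):
  for phi in (260,240,215,190,170,150,120,90,75,60):
    T=pose((546,108,109),phi,th,-5+10); T=pose((546,108,109),phi,th,-5)
    q,c=ik(T,pA,[.4,.3,1.9,-.6,1,0]);q2,c2=ik(T,pB,[.4,.3,1.9,-.6,1,0])
    print(th,phi,np.round(q,2),round(c,5),np.round(q2,2),round(c2,5))
E
```

```text
140.41225766551517 [162.8 107.2 519.8 403.3 342.1] [ -4.5 -12.2   1.2   1.9   5.3   0.7   7.4   4.5  -1.9]
30 260 [-0.16  0.36  1.76  0.33  1.05 -3.12] 0.09237 [-0.17  0.37  1.75  0.33  1.06 -3.12] 0.09583
30 240 [-0.24  0.28  1.93  0.52  0.87 -3.12] 0.01719 [-0.25  0.3   1.91  0.51  0.88 -3.12] 0.01881
30 215 [-0.24  0.19  2.13  0.74  0.59 -2.99] 0.0 [-0.26  0.22  2.1   0.74  0.6  -3.01] 0.0
30 190 [-0.08  0.15  2.17  0.39  0.33 -2.16] 0.0 [-0.09  0.18  2.14  0.41  0.33 -2.19] 0.0
30 170 [ 0.08  0.18  2.14 -0.38  0.34 -0.99] 0.0 [ 0.07  0.21  2.11 -0.38  0.34 -1.  ] 0.0
30 150 [ 0.2   0.25  2.04 -0.69  0.55 -0.3 ] 0.0 [ 0.2   0.28  2.01 -0.69  0.55 -0.31] 0.0
30 120 [ 0.3   0.38  1.84 -0.66  0.91  0.19] 0.0 [ 0.3   0.4   1.81 -0.66  0.92  0.18] 0.0
30 90 [ 0.29  0.52  1.6  -0.53  1.23  0.53] 0.0 [ 0.3   0.53  1.58 -0.53  1.24  0.53] 0.0
30 75 [ 0.26  0.58  1.49 -0.46  1.37  0.69] 0.0 [ 0.27  0.59  1.48 -0.46  1.38  0.69] 0.0
30 60 [ 0.22  0.64  1.39 -0.38  1.49  0.85] 0.0 [ 0.23  0.64  1.39 -0.38  1.5   0.85] 0.0
35 260 [-0.18  0.37  1.77  0.38  1.07 -3.12] 0.13662 [-0.19  0.38  1.7
[... 1104 characters left out ...]
01388 [-0.28  0.21  2.14  0.88  0.58 -3.12] 0.01589
40 190 [-0.13  0.13  2.31  1.31  0.22 -3.12] 0.00089 [-0.14  0.18  2.27  1.31  0.22 -3.12] 0.00118
40 170 [ 0.13  0.17  2.24 -1.22  0.22 -0.12] 0.00095 [ 0.13  0.22  2.2  -1.22  0.22 -0.12] 0.0014
40 150 [ 0.28  0.26  2.14 -1.19  0.52  0.24] 0.0 [ 0.29  0.3   2.1  -1.19  0.53  0.25] 0.0
40 120 [ 0.39  0.43  1.87 -0.89  0.96  0.44] 0.0 [ 0.4   0.46  1.83 -0.88  0.97  0.44] 0.0
40 90 [ 0.37  0.6   1.57 -0.67  1.33  0.65] 0.0 [ 0.37  0.61  1.54 -0.66  1.34  0.64] 0.0
40 75 [ 0.33  0.67  1.43 -0.57  1.49  0.77] 0.0 [ 0.33  0.68  1.41 -0.56  1.51  0.76] 0.0
40 60 [ 0.27  0.74  1.3  -0.47  1.64  0.89] 0.0 [ 0.28  0.74  1.29 -0.47  1.65  0.89] 0.0
```

```bash
python3 - <<'E'
from h import *
a=pose((447,271,44),116.3,32,75);b=pose((447,271,44),116.3,32,-5)
plan(a);plan(b,a)
E
```

```text
5 rows: [-5.0, 33.9, 15.9] [0.0973, 0.066, 0.0096]
mid [446. 221. 143.] end [429.4 306.6 107.6]
3 rows: [26.7, -0.0, 0.0] [-0.0, -0.0, 0.0]
mid [439. 288.  74.] end [448.2 268.6  39.8]
```

Request:
{"fn": "move_arm", "kwargs": {"targets": [[100, [-5.0, 33.9, 15.9], [0.0973, 0.066, 0.0096]], [100, [-5.0, 33.9, 15.9], [0.0973, 0.066, 0.0096]], [100, [-5.0, 33.9, 15.9], [0.0973, 0.066, 0.0096]], [100, [-5.0, 33.9, 15.9], [0.0973, 0.066, 0.0096]], [100, [-5.0, 33.9, 15.9], [0.0973, 0.066, 0.0096]], [100, [0, 0, 0], [0, 0, 0]]]}}

```text
time_s: 3.25
tool_pos: [427.4, 313.0, 102.6]
tcp_rot: [[0.234, -0.383, 0.894], [-0.475, 0.757, 0.449], [-0.848, -0.53, -0.004]]
ft_force: [-0.4, -0.2, -0.1]
gripper_width: 93.0
```

```bash
python3 - <<'E'
from h import *
s=read_state();print(s['time_s'],s['tool_pos'],np.round(s['joint_positions'],3))
im,d,K,C=grab('wrist','w3.png');np.savez('pics/w3.npz',im=im,d=d,K=K,C=C)
P,u,v=pts(d,K,C)
Q=P[(np.hypot(P[:,0]-446,P[:,1]-269)<45)&(P[:,2]>54)&(P[:,2]<66)]
r=cv2.minAreaRect(Q[:,:2].astype(np.float32));print(len(Q),np.mean(Q,0),r)
plan(pose((447,271,44),116.3,32,-5))
E
```

```text
3.25 [427.39897402 313.01942411 102.61632794] [ 0.76   0.509  1.651 -0.568  1.224  0.557]
3643 [445.83112136 275.84535094  58.54626123] ((447.9096984863281, 271.7544250488281), (50.0689811706543, 51.11383819580078), 25.749935150146484)
3 rows: [26.4, -1.9, 0.0] [0.0032, 0.0, 0.0005]
mid [438. 290.  72.] end [448.2 268.6  39.8]
```

View pics/w3.png

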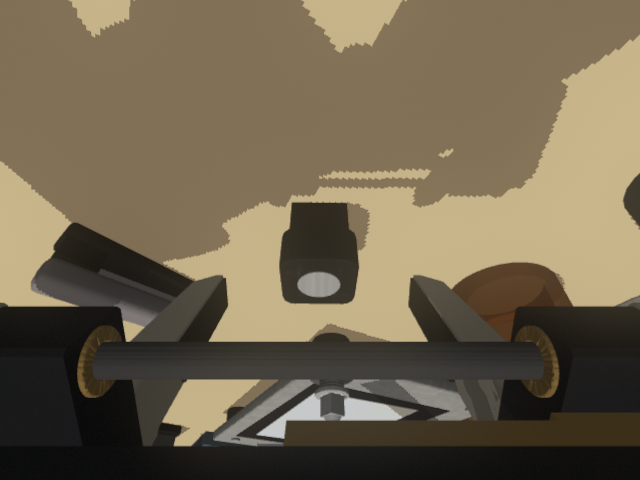

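Request:
{"fn": "move_arm", "kwargs": {"targets": [[100, [26.4, -1.8, 0.3], [0.0, 0.0, 0.0]], [100, [26.4, -1.8, 0.3], [0.0, 0.0, 0.0]], [100, [26.4, -1.8, 0.3], [0.0, 0.0, 0.0]], [100, [0, 0, 0], [0, 0, 0]], [0, [0, 0, 0], [0, 0, 0]], [0, [0, 0, 0], [0, 0, 0]], [0, [0, 0, 0], [0, 0, 0]], [0, [0, 0, 0], [0, 0, 0]]]}}

```text
time_s: 4.1
tool_pos: [450.3, 266.4, 43.2]
tcp_rot: [[0.237, -0.379, 0.894], [-0.475, 0.758, 0.447], [-0.848, -0.53, -0.0]]
ft_force: [-0.3, 0.2, -0.5]
gripper_width: 65.4
```

Request:
{"fn": "move_arm", "kwargs": {"targets": [[0, [0, 0, 0], [0, 0, 0]], [0, [0, 0, 0], [0, 0, 0]], [0, [0, 0, 0], [0, 0, 0]], [0, [0, 0, 0], [0, 0, 0]]]}}

```text
time_s: 4.5
tool_pos: [450.3, 265.9, 42.5]
tcp_rot: [[0.236, -0.379, 0.895], [-0.475, 0.758, 0.447], [-0.848, -0.531, -0.001]]
ft_force: [-0.6, 1.3, 3.0]
gripper_width: 49.8
```

```bash
python3 - <<'E'
from h import *
im,d,K,C=grab('wrist','w4.png');s=read_state();print(s['time_s'],s['tool_pos'],s['ft_force'],s['gripper_width'])
T=cur();print(np.round(T,4).tolist())
E
```

```text
4.55 [450.31872798 265.89606775  42.54098704] [0.04906327 2.92668281 3.33678546] 49.63969714801108
[[0.2359, -0.3793, 0.8947, 450.3187], [-0.4752, 0.7581, 0.4467, 265.8961], [-0.8477, -0.5305, -0.0014, 42.541], [0.0, 0.0, 0.0, 1.0]]
```

View pics/w4.png

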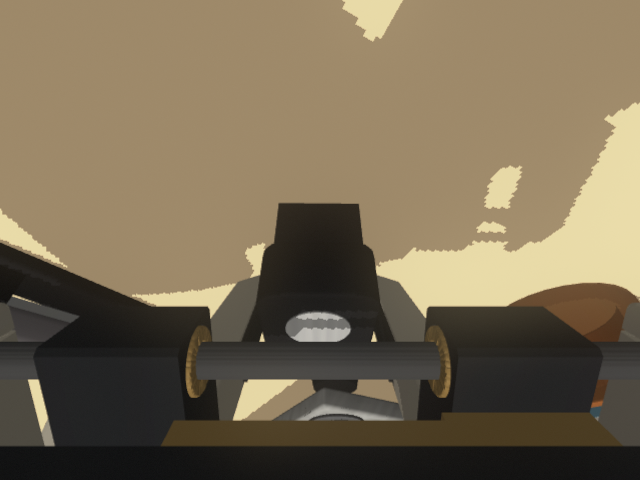

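```bash
cat >> h.py <<'E'
T0k=np.array([[0.2359,-0.3793,0.8947,450.3187],[-0.4752,0.7581,0.4467,265.8961],[-0.8477,-0.5305,-0.0014,42.541],[0,0,0,1.]])
def Kf(x,y,z,az):
    T=np.eye(4);T[:3,:3]=Ro.from_euler('z',np.radians(az)).as_matrix();T[:3,3]=[x,y,z];return T
K0=Kf(447.5,271.3,0,26.5)
REL=np.linalg.inv(K0)@T0k
def tk(x,y,z,az): return Kf(x,y,z,az)@REL
def know():
    k=cur()@np.linalg.inv(REL);return k[:3,3],np.degrees(np.arctan2(k[1,0],k[0,0]))
E
python3 - <<'E'
from h import *
a=tk(447.5,271.3,60,26.5);plan(a,mm=25);b=tk(546,107.7,108,79.5);plan(b,a,mm=35,deg=5)
pB=[222.1,110.9,-1.2,534.7,59.9,427,353.3]
L=logm(np.linalg.inv(a)@b).real
for k in (0,.25,.5,.75,1): print(np.round(ik(a@expm(L*k),pB,[.4,.3,1.9,-.6,1,0])[0],2))
E
```

```text
3 rows: [-17.0, -10.6, -0.0] [-0.0, -0.0, 0.0]
mid [450. 266.  73.] end [450.3 265.9 102.5]
11 rows: [5.3, -16.7, -5.5] [-0.0713, -0.0446, -0.0001]
mid [482. 174. 127.] end [552.  106.7 150.5]
[ 0.67  0.47  1.71 -0.6   1.16  0.51]
[ 0.59  0.36  1.88 -0.69  0.97  0.31]
[ 0.46  0.25  2.   -0.75  0.77  0.05]
[ 0.28  0.17  2.07 -0.69  0.56 -0.35]
[ 0.08  0.13  2.07 -0.35  0.41 -1.02]
```

Request:
{"fn": "move_arm", "kwargs": {"targets": [[0, [-17.0, -10.6, 0], [0, 0, 0]], [0, [-17.0, -10.6, 0], [0, 0, 0]], [0, [-17.0, -10.6, 0], [0, 0, 0]], [0, [5.3, -16.7, -5.5], [-0.0713, -0.0446, 0]], [0, [5.3, -16.7, -5.5], [-0.0713, -0.0446, 0]], [0, [5.3, -16.7, -5.5], [-0.0713, -0.0446, 0]], [0, [5.3, -16.7, -5.5], [-0.0713, -0.0446, 0]], [0, [5.3, -16.7, -5.5], [-0.0713, -0.0446, 0]]]}}

```text
time_s: 5.35
tool_pos: [476.9, 180.7, 123.6]
tcp_rot: [[0.408, -0.659, 0.632], [-0.337, 0.534, 0.775], [-0.849, -0.529, -0.004]]
ft_force: [0.2, 0.6, -0.6]
gripper_width: 49.9
```

```bash
python3 - <<'E'
from h import *
s=read_state();print(s['time_s'],s['ft_force'],s['gripper_width'],know())
plan(tk(546,107.7,110,79.5),mm=20,deg=4.5)
E
```

```text
5.35 [ 0.17277543  0.63255042 -0.5870838 ] 49.87869027821679 (array([471.98958831, 184.39613153,  81.03820606]), np.float64(50.77789127897643))
7 rows: [4.2, -14.5, -4.6] [-0.0605, -0.0383, -0.0004]
mid [510. 139. 138.] end [552.  106.7 152.5]
```

Request:
{"fn": "move_arm", "kwargs": {"targets": [[0, [5.3, -16.7, -5.5], [-0.0713, -0.0446, 0]], [0, [5.3, -16.7, -5.5], [-0.0713, -0.0446, 0]], [0, [5.3, -16.7, -5.5], [-0.0713, -0.0446, 0]], [0, [5.3, -16.7, -5.5], [-0.0713, -0.0446, 0]], [0, [5.3, -16.7, -5.5], [-0.0713, -0.0446, 0]], [0, [5.3, -16.7, -5.5], [-0.0713, -0.0446, 0]], [0, [0, 0, 0], [0, 0, 0]], [0, [0, 0, 0], [0, 0, 0]]]}}

```text
time_s: 6.15
tool_pos: [546.9, 108.5, 147.7]
tcp_rot: [[0.513, -0.833, 0.208], [-0.11, 0.177, 0.978], [-0.851, -0.525, -0.001]]
ft_force: [-0.3, 0.9, -0.6]
gripper_width: 49.6
```

```bash
python3 - <<'E'
from h import *
s=read_state();print(s['time_s'],s['ft_force'],s['ft_torque'],s['gripper_width'],know(),np.round(s['joint_positions'],3))
im,d,K,C=grab('wrist','w5.png');np.savez('pics/w5.npz',im=im,d=d,K=K,C=C)
im2,d2,K2,C2=grab('scene')
c=proj(np.array((546,108,100.)),K2,C2)[0].astype(int)
cv2.imwrite('pics/s5.png',cv2.resize(im2[c[1]-60:c[1]+60,c[0]-60:c[0]+60],None,fx=5,fy=5,interpolation=cv2.INTER_CUBIC))
plan(tk(546,107.7,110,79.5),mm=20,deg=4.5)
E
```

```text
6.15 [-0.33541886  0.86709449 -0.62464595] [ 0.08093954  0.41102946 -0.00348485] 49.62861373325611 (array([540.65284525, 109.74263057, 105.24381369]), np.float64(77.94465240598683)) [ 0.098  0.138  2.074 -0.396  0.428 -0.943]
1 rows: [-1.1, -7.4, -1.8] [-0.0203, -0.013, -0.0066]
mid [549. 108. 150.] end [552.  106.7 152.5]
```

View pics/w5.png

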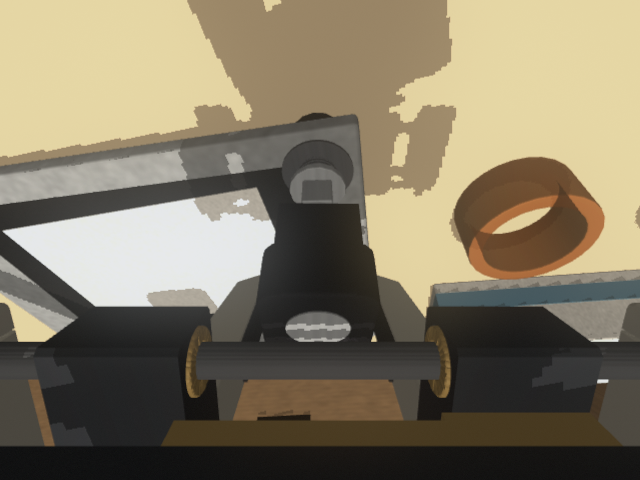

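View pics/s5.png

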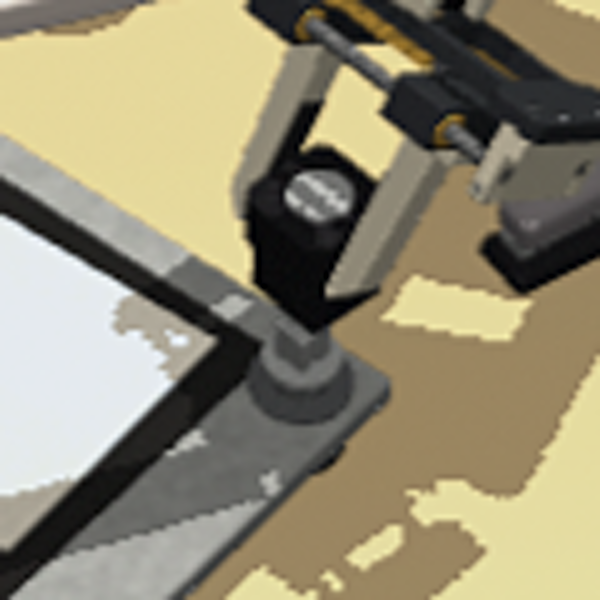

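```bash
cat >> h.py <<'E'
def box(x,y,az,half,zs):
    a=np.radians(az);return [np.array([[x+half*2**.5*np.cos(a+np.pi/4+k*np.pi/2),y+half*2**.5*np.sin(a+np.pi/4+k*np.pi/2),z] for k in range(4)]) for z in zs]
def overlay(im,K,C,fn,spin,knob=None,crop=None,f=4):
    o=cv2.resize(im,None,fx=f,fy=f,interpolation=cv2.INTER_CUBIC)
    def poly(P,col): cv2.polylines(o,[np.int32((proj(P,K,C)+.5)*f)],True,col,1)
    x,y,z,az=spin
    for P in box(x,y,az,9,[z,z+20]): poly(P,(0,0,255))
    t=np.linspace(0,6.28,40); poly(np.c_[x+18*np.cos(t),y+18*np.sin(t),0*t+z],(0,0,255))
    if knob is not None:
        for P in box(*knob[:2],knob[3],20,[knob[2],knob[2]+30]): poly(P,(0,255,0))
        for P in box(*knob[:2],knob[3],25,[knob[2]+30,knob[2]+58]): poly(P,(0,255,255))
    c=crop;o=o[c[1]*f:c[3]*f,c[0]*f:c[2]*f];cv2.imwrite('pics/'+fn,o)
E
python3 - <<'E'
from h import *
D=np.load('pics/w5.npz');p,a=know()
overlay(D['im'],D['K'],D['C'],'o5.png',(546,107.7,64.3,79.5),(*p,a),(220,120,420,260))
D=np.load('pics/w2.npz')
overlay(D['im'],D['K'],D['C'],'o2.png',(546,107.7,64.3,79.5),None,(260,160,380,260),6)
E
```

```text
(no output)
```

View pics/o5.png

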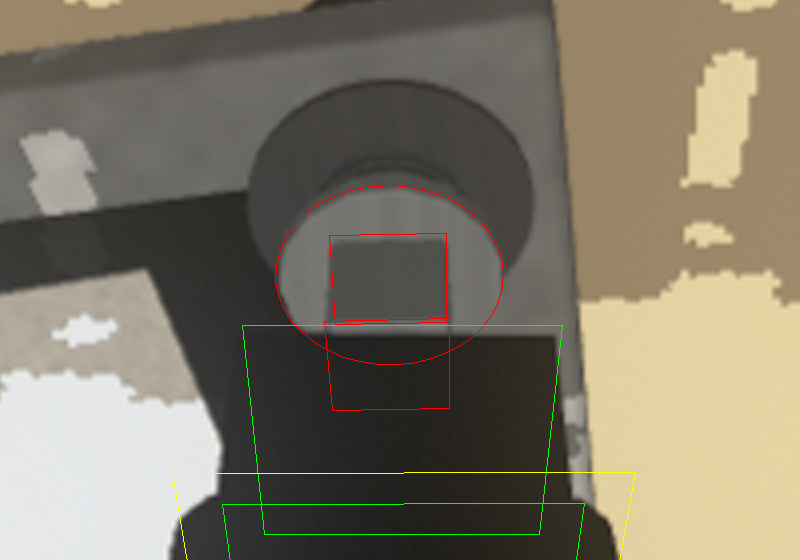

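View pics/o2.png

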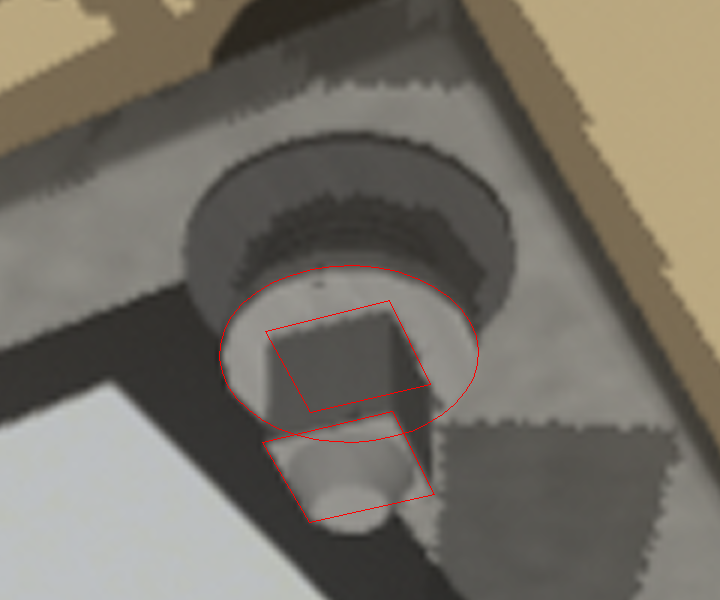

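```bash
python3 - <<'E'
from h import *
print(np.round(camera_params('wrist')['T_tool_cam'],3))
print(np.round(REL,3))
print(know())
D=np.load('pics/w5.npz');p,a=know();print(proj(p,D['K'],D['C']),proj(cur()[:3,3],D['K'],D['C']),proj((546,107.7,64.3),D['K'],D['C']))
P,u,v=pts(D['d'],D['K'],D['C'])
T=np.linalg.inv(cur());Q=P@T[:3,:3].T+T[:3,3]
m=(u>270)&(u<375)&(v>207)&(v<240);q=Q[m]; print(len(q),q.min(0),q.max(0),np.median(q,0))
for r in (208,215,225): 
    mm=(v==r)&(u>255)&(u<385)&(abs(Q[:,2])<40)&(D['d'][v,u]<260); print(r,u[mm].min(),u[mm].max(),np.round([Q[mm][:,2].min(),Q[mm][:,2].max()],1), np.median(Q[mm],0))
E
```

```text
[[   0.      -0.265    0.964 -152.58 ]
 [   0.      -0.964   -0.265   73.305]
 [   1.       0.      -0.      -0.309]
 [   0.       0.       0.       1.   ]]
[[-1.0000e-03 -1.0000e-03  1.0000e+00  1.1100e-01]
 [-5.3100e-01  8.4800e-01  1.0000e-03 -6.0940e+00]
 [-8.4800e-01 -5.3000e-01 -1.0000e-03  4.2541e+01]
 [ 0.0000e+00  0.0000e+00  0.0000e+00  1.0000e+00]]
(array([540.48883364, 110.81156869, 105.21540804]), np.float64(78.1160137417191))
[[320.09601477 228.94936915]] [[320.60699948 302.47085364]] [[316.85212437 189.64807414]]
3312 [  0.07968384 -19.81444286 -39.2618178 ] [185.07114284  41.9735383   54.21107853] [11.6798501  34.59748343  0.96738176]
208 266 361 [-39.6  30.5] [19.19215918 41.71286958 -3.35640254]
215 277 359 [-21.1  18.7] [14.73668972 39.09355795 -1.38882638]
225 276 360 [-21.   18.5] [ 9.05439537 35.44795616 -1.15100727]
```

```bash
python3 - <<'E'
from h import *
D=np.load('pics/w5.npz');d,K,C=D['d'],D['K'],D['C']
P,u,v=pts(d,K,C)
az=np.radians(78.0); 
z=np.array([np.cos(az),np.sin(az)]);h=np.array([np.sin(az),-np.cos(az)]) # h forward away from lean
H=P[:,:2]@h;Z=P[:,:2]@z
m=(u>285)&(u<350)&(v>210)&(v<235);print('hub face',np.percentile(H[m],[10,50,90]),P[m][:,2].min(),P[m][:,2].max())
for lo,hi in((70,76),(76,80)):
    m=(u>304)&(u<330)&(v>181)&(v<203)&(P[:,2]>lo)&(P[:,2]<hi);print('sq face',m.sum(),np.percentile(H[m],[10,50,90]),np.median(Z[m]))
for vv in (190,195,200): 
    r=[(uu,round(float(d[vv,uu]),0)) for uu in range(296,340)]; print(vv,[int(b) for a,b in r])
D2=np.load('pics/w2.npz');P,u,v=pts(D2['d'],D2['K'],D2['C'])
m=(np.hypot(P[:,0]-546,P[:,1]-108)<17.9)&(P[:,2]>63.5)&(P[:,2]<67);print('collar',np.median(P[m],0))
E
```

```text
hub face [485.96687484 486.53558265 487.12922756] 110.76272995651985 128.13721032824787
sq face 156 [502.24575975 502.74703155 503.34375096] 218.99912870691452
sq face 108 [502.24188808 502.73825067 503.30769869] 219.60312936227615
190 [222, 222, 221, 222, 222, 221, 210, 209, 208, 209, 209, 209, 209, 209, 208, 209, 209, 0, 209, 209, 208, 208, 209, 208, 210, 208, 209, 208, 208, 208, 209, 209, 208, 207, 207, 209, 220, 220, 221, 222, 222, 221, 221, 221]
195 [225, 225, 224, 225, 225, 225, 205, 204, 206, 205, 207, 206, 205, 206, 205, 206, 205, 206, 206, 207, 204, 206, 205, 206, 204, 206, 205, 206, 206, 205, 206, 205, 206, 205, 206, 206, 224, 225, 224, 225, 224, 225, 225, 226]
200 [228, 227, 227, 227, 229, 204, 204, 203, 202, 202, 204, 202, 204, 204, 203, 203, 203, 202, 203, 202, 204, 203, 202, 202, 202, 202, 203, 203, 201, 202, 203, 202, 203, 203, 202, 202, 203, 227, 227, 227, 229, 227, 228, 228]
collar [538.07008111 114.8130387   65.42345522]
```

```bash
cat >> h.py <<'E'
def rel(dx,dy,dz,yaw,n=1):
    Dl=Kf(dx,dy,dz,yaw); E=np.linalg.inv(REL)@Dl@REL
    L=np.real(logm(E))/n; E=expm(L); print(n,'x',np.round(E[:3,3],2).tolist(),np.round([L[2,1],L[0,2],L[1,0]],4).tolist())
E
python3 - <<'E'
from h import *
rel(0,-5.2,0,1.5);rel(0,0,-13,0,2);rel(0,0,-4,0);rel(0,0,-20,0,5)
E
```

```text
1 x [2.76, -4.4, 0.16] [-0.0222, -0.0139, -0.0]
2 x [5.51, 3.45, 0.01] [-0.0, 0.0, 0.0]
1 x [3.39, 2.12, 0.01] [-0.0, 0.0, 0.0]
5 x [3.39, 2.12, 0.01] [-0.0, 0.0, 0.0]
```

Request:
{"fn": "move_arm", "kwargs": {"targets": [[0, [2.8, -4.4, 0.15], [-0.022, -0.014, 0]], [0, [0, 0, 0], [0, 0, 0]], [0, [5.5, 3.45, 0], [0, 0, 0]], [0, [4.0, 2.5, 0], [0, 0, 0]], [0, [0, 0, 0], [0, 0, 0]], [0, [0, 0, 0], [0, 0, 0]]]}}

```text
time_s: 6.85
tool_pos: [552.6, 108.7, 136.8]
tcp_rot: [[0.517, -0.837, 0.178], [-0.095, 0.151, 0.984], [-0.851, -0.526, -0.001]]
ft_force: [0.0, -0.1, -1.5]
gripper_width: 50.0
```

```bash
python3 - <<'E'
from h import *
s=read_state();print(s['time_s'],s['ft_force'],s['ft_torque'],s['gripper_width'],know(),np.round(s['joint_positions'],3))
im,d,K,C=grab('wrist','w6.png');np.savez('pics/w6.npz',im=im,d=d,K=K,C=C)
im2,d2,K2,C2=grab('scene')
c=proj(np.array((546,108,90.)),K2,C2)[0].astype(int)
a=cv2.resize(im2[c[1]-30:c[1]+30,c[0]-30:c[0]+30],None,fx=7,fy=7,interpolation=cv2.INTER_CUBIC)
b=cv2.resize(im[150:270,250:390],None,fx=3,fy=3,interpolation=cv2.INTER_CUBIC);b=np.vstack([b,np.zeros((60,420,3),np.uint8)])
cv2.imwrite('pics/s6.png',np.hstack([cv2.resize(a,(360,420)),b]))
E
```

```text
6.85 [ 0.03746381 -0.08981301 -1.5318388 ] [0.1255818  0.4308621  0.01752466] 50.00817347580322 (array([546.3219513 , 109.68663238,  94.3170412 ]), np.float64(79.70340208530138)) [ 0.083  0.16   2.083 -0.375  0.385 -0.997]
```

View pics/s6.png

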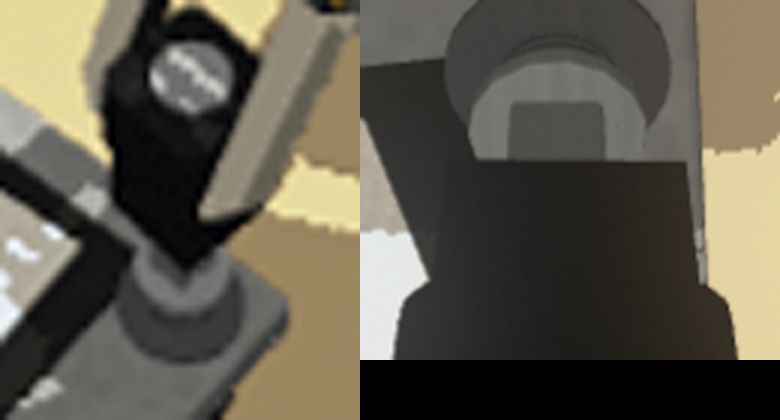

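Request:
{"fn": "move_arm", "kwargs": {"targets": [[0, [0, 0, -0.8], [0, 0, 0]], [0, [3.4, 2.1, 0], [0, 0, 0]], [0, [3.4, 2.1, 0], [0, 0, 0]], [0, [1.7, 1.1, 0], [0, 0, 0]], [0, [0, 0, 0], [0, 0, 0]]]}}

```text
time_s: 7.45
tool_pos: [552.4, 107.6, 126.6]
tcp_rot: [[0.517, -0.837, 0.178], [-0.095, 0.151, 0.984], [-0.851, -0.526, -0.001]]
ft_force: [0.4, 0.3, -1.7]
gripper_width: 50.2
```

```bash
python3 - <<'E'
from h import *
s=read_state();print(s['time_s'],s['ft_force'],s['ft_torque'],s['gripper_width'],know(),np.round(s['joint_positions'],3))
E
```

```text
7.45 [ 0.42887043  0.29504926 -1.69501032] [0.0705179  0.41813087 0.04807014] 50.20128926421709 (array([546.12608391, 108.63333058,  84.14030787]), np.float64(79.69174487963733)) [ 0.081  0.176  2.096 -0.401  0.357 -0.971]
```

Request:
{"fn": "move_arm", "kwargs": {"targets": [[0, [1.7, 1.1, 0], [0, 0, 0]], [0, [1.7, 1.1, 0], [0, 0, 0]], [0, [1.7, 1.1, 0], [0, 0, 0]], [0, [0, 0, 0], [0, 0, 0]]]}}

```text
time_s: 7.85
tool_pos: [552.4, 107.7, 120.8]
tcp_rot: [[0.517, -0.837, 0.178], [-0.095, 0.151, 0.984], [-0.851, -0.526, -0.001]]
ft_force: [0.3, 0.4, -1.4]
gripper_width: 50.2
```

Request:
{"fn": "move_arm", "kwargs": {"targets": [[0, [1.7, 1.1, 0], [0, 0, 0]], [0, [1.7, 1.1, 0], [0, 0, 0]], [0, [1.7, 1.1, 0], [0, 0, 0]], [0, [1.7, 1.1, 0], [0, 0, 0]], [0, [1.7, 1.1, 0], [0, 0, 0]], [0, [0, 0, 0], [0, 0, 0]]]}}

```text
time_s: 8.45
tool_pos: [552.2, 107.7, 110.7]
tcp_rot: [[0.517, -0.837, 0.178], [-0.095, 0.151, 0.984], [-0.85, -0.526, -0.001]]
ft_force: [1.7, 0.2, -2.7]
gripper_width: 50.1
```

Request:
{"fn": "move_arm", "kwargs": {"targets": [[0, [0.85, 0.55, 0], [0, 0, 0]], [0, [0.85, 0.55, 0], [0, 0, 0]], [0, [0.4, 0.25, 0], [0, 0, 0]], [0, [0, 0, 0], [0, 0, 0]]]}}

```text
time_s: 8.85
tool_pos: [552.4, 107.7, 108.6]
tcp_rot: [[0.518, -0.837, 0.178], [-0.095, 0.151, 0.984], [-0.85, -0.526, -0.001]]
ft_force: [-0.0, -0.2, -1.6]
gripper_width: 50.0
```

Request:
{"fn": "move_arm", "kwargs": {"targets": [[0, [0.4, 0.25, 0], [0, 0, 0]], [0, [0.4, 0.25, 0], [0, 0, 0]], [0, [0.4, 0.25, 0], [0, 0, 0]], [0, [0, 0, 0], [0, 0, 0]]]}}

```text
time_s: 9.25
tool_pos: [552.4, 107.7, 107.3]
tcp_rot: [[0.518, -0.837, 0.178], [-0.095, 0.151, 0.984], [-0.85, -0.527, -0.001]]
ft_force: [0.6, 0.4, -0.9]
gripper_width: 49.9
```

Request:
{"fn": "move_arm", "kwargs": {"targets": [[0, [0.4, 0.25, 0], [0, 0, 0]], [0, [0.4, 0.25, 0], [0, 0, 0]], [0, [0, 0, 0], [0, 0, 0]]]}}

```text
time_s: 9.55
tool_pos: [552.6, 107.7, 107.1]
tcp_rot: [[0.519, -0.836, 0.178], [-0.095, 0.151, 0.984], [-0.849, -0.528, -0.001]]
ft_force: [-3.8, 0.3, 5.3]
gripper_width: 50.1
```

```bash
python3 - <<'E'
from h import *
s=read_state();print(s['time_s'],s['ft_force'],s['ft_torque'],know())
im,d,K,C=grab('wrist','w7.png')
im2,d2,K2,C2=grab('scene')
c=proj(np.array((546,108,90.)),K2,C2)[0].astype(int)
a=cv2.resize(im2[c[1]-30:c[1]+30,c[0]-30:c[0]+30],None,fx=7,fy=7,interpolation=cv2.INTER_CUBIC)
b=cv2.resize(im[150:270,250:390],None,fx=3,fy=3,interpolation=cv2.INTER_CUBIC);b=np.vstack([b,np.zeros((60,420,3),np.uint8)])
cv2.imwrite('pics/s7.png',np.hstack([cv2.resize(a,(360,420)),b]))
E
```

```text
9.55 [-3.84329876  0.3027776   5.3499509 ] [-0.13235171  0.51586453 -0.11169345] (array([546.49415202, 108.75054783,  64.56459076]), np.float64(79.70387579553078))
```

View pics/s7.png

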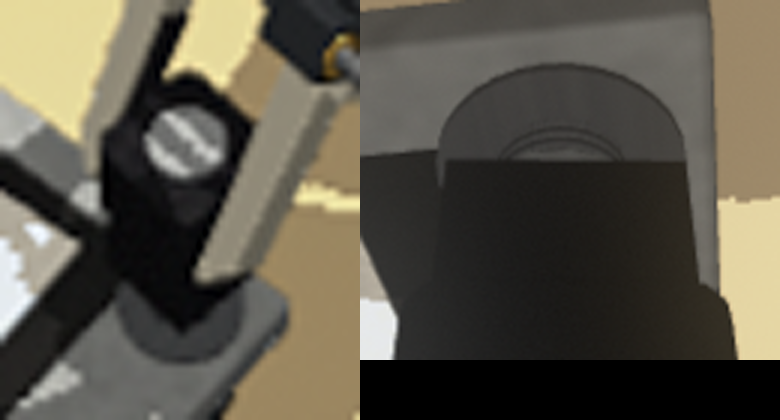

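```bash
python3 - <<'E'
from h import *
rel(0,0,-1.0,-30,6);rel(0,0,0.3,0)
E
```

```text
6 x [0.13, 0.1, -0.53] [0.074, 0.0463, 0.0001]
1 x [-0.25, -0.16, -0.0] [-0.0, 0.0, 0.0]
```

Request:
{"fn": "move_arm", "kwargs": {"targets": [[0, [-0.25, -0.15, 0], [0, 0, 0]], [0, [0.13, 0.1, -0.53], [0.074, 0.0463, 0]], [0, [0.13, 0.1, -0.53], [0.074, 0.0463, 0]], [0, [0.13, 0.1, -0.53], [0.074, 0.0463, 0]], [0, [0.13, 0.1, -0.53], [0.074, 0.0463, 0]], [0, [0, 0, 0], [0, 0, 0]]]}}

```text
time_s: 10.25
tool_pos: [552.0, 105.8, 106.5]
tcp_rot: [[0.455, -0.737, 0.499], [-0.267, 0.422, 0.866], [-0.849, -0.528, -0.005]]
ft_force: [-3.3, -4.2, 9.3]
gripper_width: 49.9
```

```bash
python3 - <<'E'
from h import *
s=read_state();print(s['time_s'],s['ft_force'],s['ft_torque'],know(),np.round(s['joint_positions'],3))
E
```

```text
10.25 [-3.2656002  -4.23787038  9.25786301] [-1.12787895  0.19981292 -0.52162841] (array([546.4713753 , 108.71189659,  63.97786259]), np.float64(60.00721894004969)) [ 0.218  0.281  2.02  -0.764  0.546 -0.226]
```

Request:
{"fn": "move_arm", "kwargs": {"targets": [[0, [-0.4, -0.25, 0], [0, 0, 0]], [0, [0.13, 0.1, -0.53], [0.074, 0.0463, 0]], [0, [0.13, 0.1, -0.53], [0.074, 0.0463, 0]], [0, [0.13, 0.1, -0.53], [0.074, 0.0463, 0]], [0, [0.13, 0.1, -0.53], [0.074, 0.0463, 0]], [0, [0, 0, 0], [0, 0, 0]]]}}

```text
time_s: 10.85
tool_pos: [550.6, 104.0, 105.9]
tcp_rot: [[0.336, -0.549, 0.765], [-0.407, 0.648, 0.643], [-0.849, -0.528, -0.006]]
ft_force: [-3.9, -1.9, 8.9]
gripper_width: 50.0
```

```bash
python3 - <<'E'
from h import *
s=read_state();print(s['time_s'],s['ft_force'],s['ft_torque'],know(),np.round(s['joint_positions'],3))
E
```

```text
10.85 [-3.90671974 -1.86024277  8.93838668] [-0.875848    0.45651625 -0.48499971] (array([546.33940121, 108.56981698,  63.39718966]), np.float64(40.015562087180236)) [ 0.296  0.368  1.883 -0.741  0.807  0.099]
```

Request:
{"fn": "move_arm", "kwargs": {"targets": [[0, [-0.7, -0.45, 0], [0, 0, 0]], [0, [0, 0, 0], [0, 0, 0]]]}}

```text
time_s: 11.05
tool_pos: [550.2, 104.1, 106.2]
tcp_rot: [[0.337, -0.55, 0.764], [-0.405, 0.648, 0.645], [-0.85, -0.527, -0.004]]
ft_force: [-1.2, -1.4, 0.1]
gripper_width: 50.0
```

```bash
python3 - <<'E'
from h import *
s=read_state();print(s['time_s'],s['ft_force'],s['ft_torque'],know())
im2,d2,K2,C2=grab('scene','sc8.png')
E
```

```text
11.05 [-1.19631448 -1.40703623  0.07913842] [-0.0898465   0.23565728 -0.13862316] (array([545.97571602, 108.7305426 ,  63.64761289]), np.float64(40.12556076748452))
```

View pics/sc8.png

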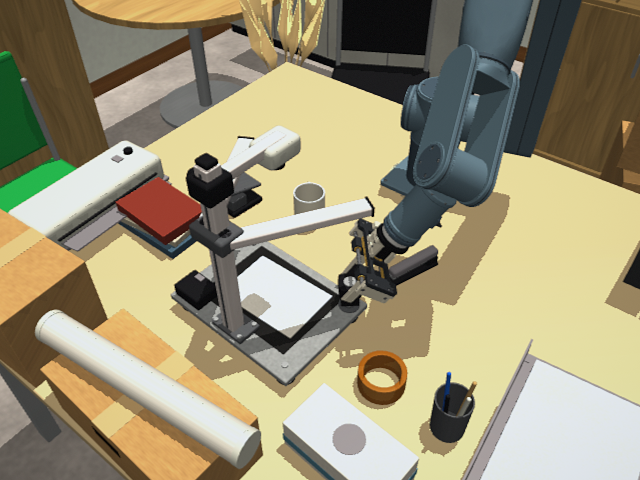

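Request:
{"fn": "move_arm", "kwargs": {"targets": [[0, [0.13, 0.1, -0.53], [0.074, 0.0463, 0]], [0, [0.13, 0.1, -0.53], [0.074, 0.0463, 0]], [0, [0.13, 0.1, -0.53], [0.074, 0.0463, 0]], [0, [0.13, 0.1, -0.53], [0.074, 0.0463, 0]], [0, [0.13, 0.1, -0.53], [0.074, 0.0463, 0]], [0, [0.13, 0.1, -0.53], [0.074, 0.0463, 0]], [0, [0, 0, 0], [0, 0, 0]]]}}

```text
time_s: 11.8
tool_pos: [547.5, 102.7, 105.1]
tcp_rot: [[0.086, -0.15, 0.985], [-0.522, 0.835, 0.173], [-0.848, -0.529, -0.006]]
ft_force: [-3.7, -0.3, 4.1]
gripper_width: 49.8
```

```bash
python3 - <<'E'
from h import *
s=read_state();print(s['time_s'],s['ft_force'],s['ft_torque'],know(),np.round(s['joint_positions'],3))
E
```

```text
11.8 [-3.74922981 -0.2829998   4.09906129] [-0.18559143  0.62238509 -0.29756127] (array([546.15413363, 108.67658998,  62.61013858]), np.float64(9.951176440929647)) [ 0.318  0.505  1.649 -0.607  1.16   0.44 ]
```

Request:
{"fn": "move_arm", "kwargs": {"targets": [[0, [-0.15, -0.06, -0.53], [0.074, 0.0463, 0]], [0, [0.13, 0.1, -0.53], [0.074, 0.0463, 0]], [0, [0.13, 0.1, -0.53], [0.074, 0.0463, 0]], [0, [0.13, 0.1, -0.53], [0.074, 0.0463, 0]], [0, [0.13, 0.1, -0.53], [0.074, 0.0463, 0]], [0, [0.13, 0.1, -0.53], [0.074, 0.0463, 0]], [0, [0, 0, 0], [0, 0, 0]]]}}

```text
time_s: 12.5
tool_pos: [544.5, 102.9, 104.2]
tcp_rot: [[-0.186, 0.286, 0.94], [-0.497, 0.798, -0.341], [-0.847, -0.531, -0.006]]
ft_force: [-1.7, 1.0, 0.7]
gripper_width: 49.9
```

```bash
python3 - <<'E'
from h import *
s=read_state();print(s['time_s'],s['ft_force'],s['ft_torque'],know(),np.round(s['joint_positions'],3))
E
```

```text
12.5 [-1.74624275  0.95070246  0.65328671] [ 0.35075944  0.2247319  -0.21632964] (array([546.30480838, 108.69058853,  61.66220908]), np.float64(-19.99091593797928)) [ 0.262  0.625  1.431 -0.451  1.448  0.748]
```

```bash
python3 - <<'E'
from h import *
X=np.eye(4);X[0,3]=-60;A=REL@X
E=np.linalg.inv(A)@Kf(0,0,0,90)@A;L=logm(E).real/15;E=expm(L);print(E[:3,3],L[2,1],L[0,2],L[1,0])
pB=[222.1,110.9,-1.2,534.7,59.9,427,353.3]
q=np.array([ 0.262 , 0.625,  1.431, -0.451 , 1.448 , 0.748])
for a in range(-20,71,15):
    T=Kf(546.2,108.7,61.6,a)@A;q,c=ik(T,pB,q);print(a,np.round(q,2),round(c,6),np.round(T[:3,3]))
E
```

```text
[ 0.06796954 -0.10150796 -2.6912867 ] -0.08876874968691553 -0.0555526444336232 -0.00014885712289200407
-20 [ 0.3   0.61  1.32 -0.44  1.57  0.73] 0.0 [555. 133. 155.]
-5 [ 0.35  0.54  1.44 -0.51  1.43  0.57] 0.0 [549. 134. 155.]
10 [ 0.37  0.46  1.58 -0.57  1.28  0.42] 0.0 [542. 134. 155.]
25 [ 0.38  0.38  1.72 -0.63  1.11  0.25] 0.0 [535. 132. 155.]
40 [ 0.36  0.29  1.85 -0.68  0.92  0.06] 0.0 [530. 129. 155.]
55 [ 0.3   0.2   1.97 -0.68  0.73 -0.19] 0.0 [525. 124. 155.]
70 [ 0.2   0.12  2.07 -0.58  0.53 -0.58] 0.0 [522. 118. 155.]
```

Request:
{"fn": "move_arm", "kwargs": {"targets": [[100, [0, 0, 0], [0, 0, 0]], [100, [0, 0, 0], [0, 0, 0]], [100, [0, 0, 0], [0, 0, 0]], [100, [0, 0, 0], [0, 0, 0]], [100, [0, 0, 0], [0, 0, 0]], [100, [0, 0, 0], [0, 0, 0]]]}}

```text
time_s: 13.1
tool_pos: [544.3, 103.2, 104.9]
tcp_rot: [[-0.185, 0.286, 0.94], [-0.499, 0.797, -0.341], [-0.847, -0.532, -0.005]]
ft_force: [0.2, -0.7, 0.2]
gripper_width: 91.2
```

Request:
{"fn": "move_arm", "kwargs": {"targets": [[100, [-15, 0, 0], [0, 0, 0]], [100, [-22.5, 0, 0], [0, 0, 0]], [100, [-22.5, 0, 0], [0, 0, 0]], [100, [0, 0, 0], [0, 0, 0]]]}}

```text
time_s: 13.5
tool_pos: [557.3, 134.4, 158.0]
tcp_rot: [[-0.18, 0.289, 0.94], [-0.497, 0.798, -0.34], [-0.849, -0.529, -0.0]]
ft_force: [0.9, 0.6, 0.9]
gripper_width: 92.9
```

```bash
python3 - <<'E'
from h import *
s=read_state();print(s['time_s'],s['tool_pos'],s['ft_force'])
im,d,K,C=grab('wrist','w9.png');np.savez('pics/w9.npz',im=im,d=d,K=K,C=C)
P,u,v=pts(d,K,C)
Q=P[(np.hypot(P[:,0]-546,P[:,1]-108)<45)&(P[:,2]>112)&(P[:,2]<128)]
r=cv2.minAreaRect(Q[:,:2].astype(np.float32));print(len(Q),np.median(Q,0),r)
E
```

```text
13.5 [557.27461825 134.35450768 157.99244077] [0.85126211 0.64982128 0.94641399]
4796 [548.51144868 116.38097692 120.30497163] ((546.1370849609375, 108.94610595703125), (50.50352478027344, 50.286502838134766), 68.65080261230469)
```

View pics/w9.png

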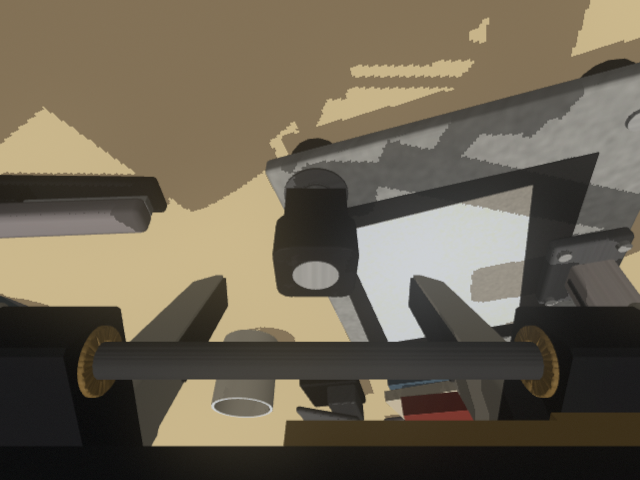

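Request:
{"fn": "move_arm", "kwargs": {"targets": [[100, [0.07, -0.1, -2.7], [-0.0888, -0.0556, 0]], [100, [0.07, -0.1, -2.7], [-0.0888, -0.0556, 0]], [100, [0.07, -0.1, -2.7], [-0.0888, -0.0556, 0]], [100, [0.07, -0.1, -2.7], [-0.0888, -0.0556, 0]], [100, [0.07, -0.1, -2.7], [-0.0888, -0.0556, 0]], [100, [0.07, -0.1, -2.7], [-0.0888, -0.0556, 0]], [100, [0.07, -0.1, -2.7], [-0.0888, -0.0556, 0]], [100, [0.07, -0.1, -2.7], [-0.0888, -0.0556, 0]]]}}

```text
time_s: 14.35
tool_pos: [533.2, 131.1, 154.2]
tcp_rot: [[0.245, -0.406, 0.88], [-0.468, 0.746, 0.474], [-0.849, -0.528, -0.007]]
ft_force: [0.2, -0.3, 0.1]
gripper_width: 92.7
```

Request:
{"fn": "move_arm", "kwargs": {"targets": [[100, [0.07, -0.1, -2.7], [-0.0888, -0.0556, 0]], [100, [0.07, -0.1, -2.7], [-0.0888, -0.0556, 0]], [100, [0.07, -0.1, -2.7], [-0.0888, -0.0556, 0]], [100, [0.07, -0.1, -2.7], [-0.0888, -0.0556, 0]], [100, [0.07, -0.1, -2.7], [-0.0888, -0.0556, 0]], [100, [0.07, -0.1, -2.7], [-0.0888, -0.0556, 0]], [100, [0.07, -0.1, -2.7], [-0.0888, -0.0556, 0]], [100, [0, 0, 0], [0, 0, 0]]]}}

```text
time_s: 15.15
tool_pos: [520.0, 116.0, 154.2]
tcp_rot: [[0.492, -0.801, 0.342], [-0.181, 0.29, 0.94], [-0.851, -0.524, -0.003]]
ft_force: [-0.6, -0.1, -0.6]
gripper_width: 92.8
```

```bash
python3 - <<'E'
from h import *
s=read_state();print(s['time_s'],s['tool_pos'],s['ft_force'],np.round(s['joint_positions'],3))
im,d,K,C=grab('wrist','w10.png')
P,u,v=pts(d,K,C)
Q=P[(np.hypot(P[:,0]-546,P[:,1]-108)<45)&(P[:,2]>112)&(P[:,2]<128)]
r=cv2.minAreaRect(Q[:,:2].astype(np.float32));print(len(Q),np.median(Q,0),r)
plan(tk(546.2,108.7,61.6,69.0))
E
```

```text
15.15 [520.03417027 116.04301162 154.23210602] [-0.56415775 -0.10875886 -0.58140473] [ 0.192  0.12   2.075 -0.564  0.533 -0.6  ]
4960 [537.38739793 110.25357762 120.365279  ] ((545.2057495117188, 108.08998107910156), (50.0649299621582, 50.68541717529297), 69.94989776611328)
2 rows: [30.1, -0.5, 0.9] [0.0057, 0.0035, -0.0032]
mid [536. 112. 129.] end [551.9 106.6 104.1]
```

View pics/w10.png

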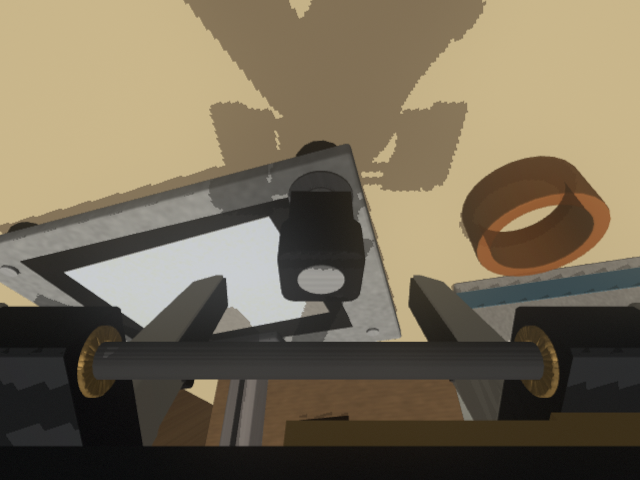

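Request:
{"fn": "move_arm", "kwargs": {"targets": [[100, [20, -0.3, 0.5], [0, 0, 0]], [100, [20, -0.3, 0.5], [0, 0, 0]], [100, [20, -0.3, 0.5], [0, 0, 0]], [0, [0, 0, 0], [0, 0, 0]], [0, [0, 0, 0], [0, 0, 0]], [0, [0, 0, 0], [0, 0, 0]], [0, [0, 0, 0], [0, 0, 0]], [0, [0, 0, 0], [0, 0, 0]]]}}

```text
time_s: 16.0
tool_pos: [553.2, 108.4, 106.1]
tcp_rot: [[0.496, -0.799, 0.341], [-0.18, 0.289, 0.94], [-0.85, -0.527, -0.001]]
ft_force: [0.9, 0.1, -0.9]
gripper_width: 57.5
```

Request:
{"fn": "move_arm", "kwargs": {"targets": [[0, [0, 0, 0], [0, 0, 0]], [0, [0, 0, 0], [0, 0, 0]], [0, [0, 0, 0], [0, 0, 0]]]}}

```text
time_s: 16.3
tool_pos: [553.0, 106.9, 106.1]
tcp_rot: [[0.495, -0.799, 0.342], [-0.183, 0.289, 0.94], [-0.85, -0.527, -0.003]]
ft_force: [-2.8, -5.4, 5.5]
gripper_width: 50.1
```

```bash
python3 - <<'E'
from h import *
s=read_state();print(s['time_s'],s['ft_force'],s['ft_torque'],s['gripper_width'],know())
im,d,K,C=grab('wrist','w11.png')
E
```

```text
16.3 [-2.8037998  -5.35401132  5.54241782] [-0.82585245  0.21600472 -0.45824532] 50.06387050097916 (array([547.05983705, 108.89871542,  63.59626519]), np.float64(69.96748780219458))
```

View pics/w11.png

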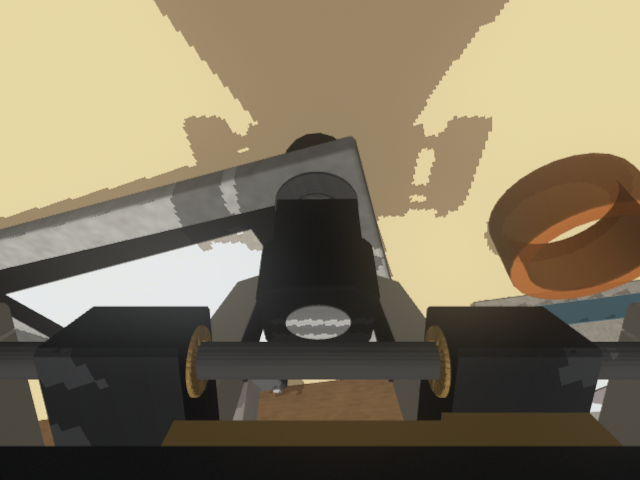

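```bash
cat >> h.py <<'E'
REL2=REL.copy();REL2[:3,3]=[0,-6.8,44.5]
E
python3 - <<'E'
import h
from h import *
h.REL=REL2
rel(0,0,-1.0,-30,6);rel(0,0,-1.0,-33,6);rel(0,0,.3,0)
E
```

```text
6 x [0.13, 0.11, -0.59] [0.074, 0.0463, 0.0001]
6 x [0.13, 0.12, -0.65] [0.0814, 0.0509, 0.0001]
1 x [-0.25, -0.16, -0.0] [-0.0, 0.0, 0.0]
```

Request:
{"fn": "move_arm", "kwargs": {"targets": [[0, [-0.3, -0.2, -0.6], [0, 0, 0]], [0, [0.13, 0.1, -0.59], [0.074, 0.0463, 0]], [0, [0.13, 0.1, -0.59], [0.074, 0.0463, 0]], [0, [0.13, 0.1, -0.59], [0.074, 0.0463, 0]], [0, [0.13, 0.1, -0.59], [0.074, 0.0463, 0]], [0, [0, 0, 0], [0, 0, 0]]]}}

```text
time_s: 16.95
tool_pos: [551.9, 104.8, 105.5]
tcp_rot: [[0.402, -0.652, 0.644], [-0.344, 0.544, 0.765], [-0.849, -0.528, -0.005]]
ft_force: [-2.4, -5.3, 6.2]
gripper_width: 50.0
```

```bash
python3 - <<'E'
from h import *
s=read_state();print(s['time_s'],s['ft_force'],s['ft_torque'],s['gripper_width'],know())
E
```

```text
16.95 [-2.44412363 -5.30407323  6.22592782] [-1.12783614  0.12979369 -0.55932993] 50.003240437315384 (array([547.02586362, 108.57590012,  63.01259892]), np.float64(49.912789697176926))
```

Request:
{"fn": "move_arm", "kwargs": {"targets": [[0, [-0.4, -0.25, -0.7], [0, 0, 0]], [0, [0.13, 0.1, -0.59], [0.074, 0.0463, 0]], [0, [0.13, 0.1, -0.59], [0.074, 0.0463, 0]], [0, [0.13, 0.1, -0.59], [0.074, 0.0463, 0]], [0, [0.13, 0.1, -0.59], [0.074, 0.0463, 0]], [0, [0, 0, 0], [0, 0, 0]]]}}

```text
time_s: 17.55
tool_pos: [550.1, 103.0, 105.0]
tcp_rot: [[0.261, -0.427, 0.866], [-0.46, 0.733, 0.5], [-0.849, -0.529, -0.005]]
ft_force: [-1.2, -3.9, 4.6]
gripper_width: 49.7
```

```bash
python3 - <<'E'
from h import *
s=read_state();print(s['time_s'],s['ft_force'],s['ft_torque'],s['gripper_width'],know())
E
```

```text
17.55 [-1.16531748 -3.92007244  4.63852257] [-0.78981377  0.05995599 -0.23486085] 49.67401863374919 (array([546.79970058, 108.23305835,  62.43081353]), np.float64(30.000429460688334))
```

Request:
{"fn": "move_arm", "kwargs": {"targets": [[0, [-0.2, -0.3, -0.2], [0, 0, 0]], [0, [0.13, 0.1, -0.59], [0.074, 0.0463, 0]], [0, [0.13, 0.1, -0.59], [0.074, 0.0463, 0]], [0, [0.13, 0.1, -0.59], [0.074, 0.0463, 0]], [0, [0.13, 0.1, -0.59], [0.074, 0.0463, 0]], [0, [0.13, 0.1, -0.59], [0.074, 0.0463, 0]], [0, [0.13, 0.1, -0.59], [0.074, 0.0463, 0]], [0, [0, 0, 0], [0, 0, 0]]]}}

```text
time_s: 18.35
tool_pos: [546.7, 101.8, 104.1]
tcp_rot: [[-0.003, -0.003, 1.0], [-0.53, 0.848, 0.001], [-0.848, -0.53, -0.005]]
ft_force: [0.0, -2.9, 2.7]
gripper_width: 50.2
```

```bash
python3 - <<'E'
from h import *
s=read_state();print(s['time_s'],s['ft_force'],s['ft_torque'],s['gripper_width'],know(),np.round(s['joint_positions'],2))
E
```

```text
18.35 [ 0.02952246 -2.90630992  2.73971831] [-0.57083512 -0.01742206  0.00407711] 50.21735162123605 (array([546.47045775, 107.88058585,  61.51877548]), np.float64(0.03846615514908063)) [ 0.31  0.55  1.58 -0.56  1.26  0.54]
```

Request:
{"fn": "move_arm", "kwargs": {"targets": [[0, [0.13, 0.1, -0.59], [0.074, 0.0463, 0]], [0, [0.13, 0.1, -0.59], [0.074, 0.0463, 0]], [0, [0.13, 0.1, -0.59], [0.074, 0.0463, 0]], [0, [0.13, 0.1, -0.59], [0.074, 0.0463, 0]], [0, [0.13, 0.1, -0.59], [0.074, 0.0463, 0]], [0, [0.13, 0.1, -0.59], [0.074, 0.0463, 0]], [0, [0.13, 0.1, -0.59], [0.074, 0.0463, 0]], [0, [0, 0, 0], [0, 0, 0]]]}}

```text
time_s: 19.15
tool_pos: [542.8, 102.7, 102.9]
tcp_rot: [[-0.307, 0.483, 0.82], [-0.434, 0.696, -0.572], [-0.847, -0.531, -0.004]]
ft_force: [1.4, -2.8, 3.1]
gripper_width: 49.9
```

```bash
python3 - <<'E'
from h import *
s=read_state();print(s['time_s'],s['ft_force'],s['ft_torque'],s['gripper_width'],know(),np.round(s['joint_positions'],2))
E
```

```text
19.15 [ 1.3888804  -2.78721086  3.07100328] [-0.41877288 -0.14090128  0.14998718] 49.89923741256628 (array([546.07805042, 107.74651738,  60.4004081 ]), np.float64(-34.94005830954563)) [ 0.22  0.67  1.35 -0.37  1.56  0.91]
```

Request:
{"fn": "move_arm", "kwargs": {"targets": [[100, [0, 0, 0], [0, 0, 0]], [100, [0, 0, 0], [0, 0, 0]], [100, [0, 0, 0], [0, 0, 0]], [100, [0, 0, 0], [0, 0, 0]], [100, [0, 0, 0], [0, 0, 0]], [100, [0, 0, 0], [0, 0, 0]]]}}

```text
time_s: 19.75
tool_pos: [542.1, 103.5, 103.0]
tcp_rot: [[-0.308, 0.483, 0.82], [-0.435, 0.695, -0.572], [-0.846, -0.533, -0.004]]
ft_force: [-0.0, -0.4, 0.1]
gripper_width: 91.3
```

Request:
{"fn": "move_arm", "kwargs": {"targets": [[100, [-15, 0, 0], [0, 0, 0]], [100, [-22.5, 0, 0], [0, 0, 0]], [100, [-22.5, 0, 0], [0, 0, 0]], [100, [0, 0, 0], [0, 0, 0]], [100, [0, 0, 0], [0, 0, 0]]]}}

```text
time_s: 20.25
tool_pos: [560.6, 129.4, 153.4]
tcp_rot: [[-0.308, 0.483, 0.82], [-0.435, 0.695, -0.573], [-0.846, -0.532, -0.004]]
ft_force: [-0.8, -1.1, -0.3]
gripper_width: 93.0
```

```bash
python3 - <<'E'
from h import *
s=read_state();print(s['time_s'],s['tool_pos'],s['ft_force'])
im,d,K,C=grab('wrist','w12.png');np.savez('pics/w12.npz',im=im,d=d,K=K,C=C)
P,u,v=pts(d,K,C)
tb=P[abs(P[:,2])<12];print('table',np.median(tb[:,2]))
for lo,hi in((108,128),):
  Q=P[(np.hypot(P[:,0]-546,P[:,1]-108)<45)&(P[:,2]>lo)&(P[:,2]<hi)];r=cv2.minAreaRect(Q[:,:2].astype(np.float32));print(len(Q),np.median(Q,0),np.histogram(Q[:,2],bins=np.arange(106,124)),r)
D=np.load('pics/w9.npz');P9,_,_=pts(D['d'],D['K'],D['C']);tb=P9[abs(P9[:,2])<12];print('table w9',np.median(tb[:,2]))
im2,d2,K2,C2=grab('scene','sc12.png')
D0=np.load('pics/scene0.npz')
for nm,dd in (('0',D0['d']),('now',d2)):
    P,u,v=pts(dd,K2,C2);m=(P[:,2]>36)&(P[:,2]<54)&(P[:,0]>600)&(P[:,0]<760)&(abs(P[:,1]+45)<160);Q=P[m]
    print(nm,len(Q),np.round(np.linalg.lstsq(np.c_[(Q[:,0]-640)/100,(Q[:,1]+47)/100,np.ones(len(Q))],Q[:,2],rcond=None)[0],2))
df=cv2.absdiff(im2,D0['im']).max(2)
print(cv2.phaseCorrelate(np.float32(cv2.cvtColor(D0['im'][200:380,170:330],6)),np.float32(cv2.cvtColor(im2[200:380,170:330],6))))
E
```

```text
20.25 [560.62496038 129.399588   153.36924135] [-0.82495452 -1.13738635 -0.25541266]
table 0.691355724061566
4979 [550.2358221  115.06548672 116.87168761] (array([   0,    0,   95,  120,  111,  107,  111,  114,  135,  218, 1855,
       1923,  190,    0,    0,    0,    0]), array([106, 107, 108, 109, 110, 111, 112, 113, 114, 115, 116, 117, 118,
       119, 120, 121, 122, 123])) ((546.3701171875, 108.71052551269531), (50.73211669921875, 50.032806396484375), 55.455162048339844)
table w9 0.738674678741873
0 5801 [-0.75 -0.43 47.33]
now 5804 [-0.74 -0.43 47.32]
((0.012489862985816558, 0.005498432227838634), 0.8578283015886943)
```

View pics/w12.png

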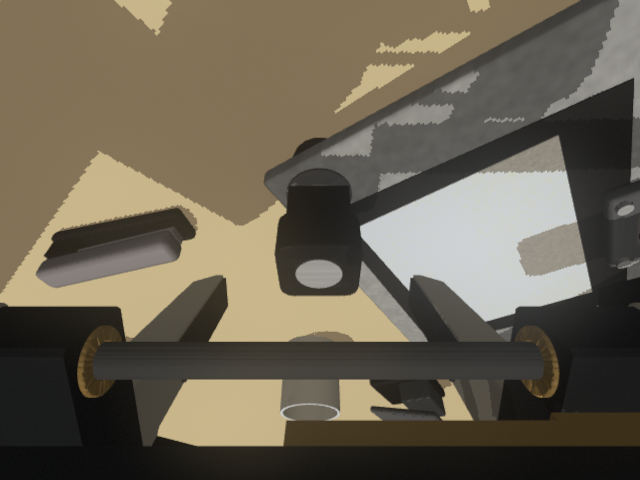

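View pics/sc12.png

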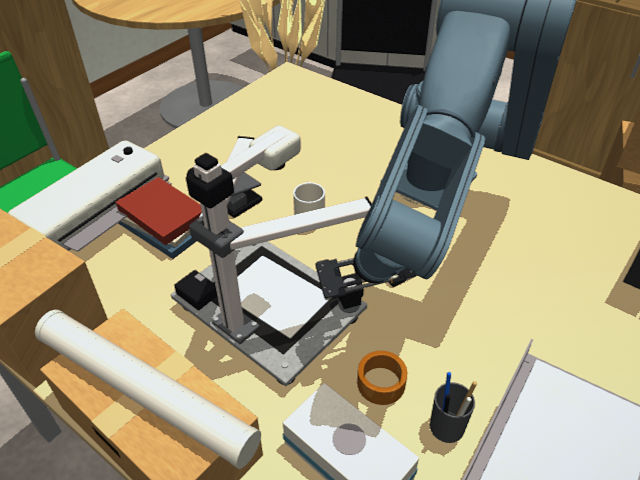

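Request:
{"fn": "move_arm", "kwargs": {"targets": [[100, [-25, 0, 0], [0, 0, 0]], [100, [-25, 0, 0], [0, 0, 0]], [100, [-20, 0, 0], [0, 0, 0]], [100, [0, 0, 0], [0, 0, 0]], [100, [0, 0, 0], [0, 0, 0]]]}}

```text
time_s: 20.85
tool_pos: [581.7, 159.4, 211.7]
tcp_rot: [[-0.309, 0.482, 0.82], [-0.435, 0.695, -0.573], [-0.846, -0.534, -0.005]]
ft_force: [-0.4, 0.0, -0.1]
gripper_width: 93.1
```

```bash
python3 - <<'E'
from h import *
im,d,K,C=grab('wrist')
a=cv2.resize(im[100:240,230:420],None,fx=3,fy=3,interpolation=cv2.INTER_CUBIC)
im2,d2,K2,C2=grab('scene')
c=proj(np.array((546,108,80.)),K2,C2)[0].astype(int)
b=cv2.resize(im2[c[1]-30:c[1]+30,c[0]-15:c[0]+15],(210,420),interpolation=cv2.INTER_CUBIC)
cv2.imwrite('pics/f13.png',np.hstack([a,b]));print(read_state()['time_s'],read_state()['ft_force'])
E
```

```text
20.95 [ 0.95603436 -0.69538369  0.35682721]
```

View pics/f13.png

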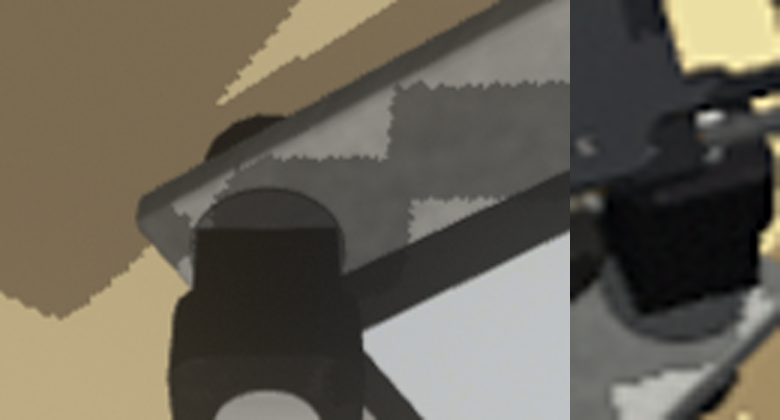

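The knob is sitting down on the collar, the pad is on the table, and the hand is clear of both.

```bash
python3 -c "
from bench import *
print(sign_off())"
```

```text
the job is handed in; nothing more can be done
None
```

I fitted the knob onto the square spindle and screwed the foot down clockwise by about 205° of knob turn, in two strokes with one regrasp. I then let go, backed off about 130 mm and handed the job in at about 21 s of the 72 s allowed.

**Fit:** The knob was already lined up, so it slid over the square without my having to turn it as I pressed. It stopped on the collar at about 64.5 mm. The last pictures show it upright and sitting low on the collar.

**Screw position:** I put the spindle at about 5.0 to 5.2 rad, inside the 4.2 to 6.2 band. This is worked out two ways:
- **From the angle:** about 5.2 rad, counting the turn from the square's starting direction. It assumes the square lies parallel to the stand at zero.
- **From the height:** about 5.0 rad, from the knob having dropped to about 58.4 mm. That is up to 0.8 mm above what 5.2 rad predicts, a small disagreement.

**Stand and other things:** The fitted board plane and the picture of the stand match the start to within 0.02 mm per 100 mm and 0.02 pixel. I saw nothing else moved in the pictures, but I did not measure the bystanders.

**Forces:** In the readings I took, the vertical force peaked at about 9 N, and I eased off when it rose. It was about zero after release.

I did not test for rocking directly; that all four feet bear firmly is inferred from the spindle position.

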